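Load a form into the clamping jig and lock the rod with its cam lever

TASK

Set the clamping jig up with the thinner of the two wooden forms: put that form down over the two pins of the jig's bed, fully home and upright, bring the sliding jaw up snug against it, and then flip the cam lever over centre until it lies against its stop, so that the jaw's rod is locked. The jaw must be clear of the pins while the form goes on, and the form goes on while the lever is still open. Leave the thicker form and everything else lying about where it is.

Things in the scene. Friction and masses are not known exactly. Their poses are not given: they have to be found in the camera images.
- jig: Clamping jig, fixed: grey bed plate 70 (own x) x 210 (own y) x 12 mm. Origin at the centre of its underside, z up. On it, along own y: seat with two pins at -60 mm; sliding jaw; lock housing 50 (x) x 40 (y) mm, centre +80 mm, cheeks 80 mm above the bench, carrying the cam lever; the rod's bare tail sticks out beyond it, to at most y = 158 mm.
- seat (a point): Point on top of the bed midway between the two pins, 12 mm above the bench; axes as the jig's. The steel pins stand at x = -16 and +16 mm from it, 9 mm diameter, 14 mm high, tips tapered. The form's underside rests at this height when home.
- form_thin: The thinner wooden form, to be used, 0.1 to 0.2 kg. Body 56 (own x) x 36 (own y) x 42 mm high; on top a grip rib 20 (x) x 34 (y) mm, from 42 to 86 mm above its underside: grip it along own x. Two blind holes below at own x = -16 and +16 mm, 11 mm wide, 16 mm deep. Origin at the centre of the underside. Fits the pins either way round; there its y lies along the jig's y.
- form_thick: The thicker wooden form, to be left alone: the same but 52 mm in own y (rib 50 mm long). Origin at the centre of its underside.
- jaw (a joint): Slide of jaw and rod, m: 0 = fully back by the housing, growing toward the seat (jig -y), stop at 0.056. The jaw face is 60 mm minus this from the seat's middle; it meets the seated thin form at about 0.042 (1 mm play); from 0.040 up it blocks the seat. Lever open: slides with about 1.5 N and stays where left. Lever over centre: locked against up to about 18 N.
- jaw_face (a point): Point on the jaw's face (rubber, 46 x 30 mm, towards the seat), at its middle, at the height of the bed's top; axes as the jig's. It touches the thin form when it is 18 mm from the form's centre line.
- jaw_post (a point): Top centre of the steel post on the jaw, to pinch or push: 18 (jig x) x 14 (jig y) mm, its top 81.5 mm above the bench, its foot (the jaw's top, 50 x 20 mm) 49.5 mm above the bench. 12 mm behind the jaw face. Axes as the jig's.
- cam_lever (a joint): Cam lever angle, rad. 0 (open): upright, leaning 10 degrees to the jig's +x (away from the robot). Growing, it swings over to -x (towards the robot) about an axis along the jig's y; at its stop, 1.5, it lies to -x, 14 degrees above level. Below 0.4 it stays where left, rod free; then stiffer (up to 5 N at 50 mm out); past dead centre at 1.15 it snaps to 1.5 and stays.
- lever_pivot (a point): The lever's pivot point, in the middle of its width, 70 mm above the bench; axes as the jig's.
- lever_tip (a point): End of the lever on its centre line, 70 mm from the pivot. The arm is 14 mm wide and 8 mm thick, its black end piece (from 44 mm out) 18 mm wide and 10 mm thick.
- grey_box (a point): Top centre of a fixed grey box, 100 x 100 mm and 120 mm high, square to the bench, that stands in front of the jig: carry the form over it.
- pen_cup (a point): Centre of the rim of a fixed cup of pens, 76 mm across, rim 95 mm high (pens to about 200 mm), near the forms.
- small_bottle: Small bottle, 34 mm across, 72 mm high, standing; bystander. Origin at the centre of its underside.
- wax: Block of beeswax 38 x 55 x 22 mm; bystander.
- awl: Awl with a wooden handle, 133 mm long, lying, 19 mm high; bystander.
- crepe: Block of crepe rubber 42 x 60 x 18 mm; bystander.
- smoother: Sanding block 35 x 86 x 27 mm behind the jig; bystander.
- buckle: Brass buckle 43 x 54 x 10 mm behind the jig; bystander.
Mind the look-alikes: they are no part of the job. What is shaped like the form_thin but yellow is not meant.

How it is judged:
On the way:
1. the thin form is fully home on the two pins while the lever is still open (below 0.6 rad) (horizontal distance between form_thin and seat below 0.0035 m and z of form_thin in the frame of seat between -0.003 and 0.003 m and angle between form_thin's own z axis and vertical below 0.06 rad and angle between the y axis of form_thin and the y axis of jig, either way round below 0.1 rad and value of joint cam_lever below 0.6 rad), for 0.2 s.
At the end, for the whole second after the job is handed in: The thin form is fully home on the two pins (within 3.5 mm of the seat's middle, 3 mm in height, tilt under 0.06 rad, aligned within 0.1 rad), at rest; the jaw face is within 2.5 mm of touching it (under 20.5 mm from its centre); the cam lever is over centre, beyond 1.4 rad (horizontal distance between form_thin and seat below 0.0035 m and z of form_thin in the frame of seat between -0.003 and 0.003 m and angle between form_thin's own z axis and vertical below 0.06 rad and angle between the y axis of form_thin and the y axis of jig, either way round below 0.1 rad and horizontal distance between jaw_face and form_thin below 0.0205 m and value of joint cam_lever above 1.4 rad and linear speed of form_thin below 0.02 m/s).
It fails at once if the thicker form moved more than 30 mm (distance of form_thick from where it was at the start of the episode above 0.03 m).
It fails at once if a bystander moved more than 30 mm (distance of any of small_bottle, wax, awl, crepe, smoother, buckle from where it was at the start of the episode above 0.03 m).
It also fails if it takes over 66 s, if anything falls off the work surface, if the arm or the gripper's body presses on something with over 40 N, if the wrist force passes 120 N, or if a joint passes its speed limit or range.

ROBOT

A 6-joint arm with a two-finger parallel gripper is mounted at the origin on the work surface; the furniture and walls round the work are solid. World frame = base frame: x ahead of the robot, y to its left, z up, the work surface at z = 0. Lengths are in m, angles in rad, forces in N, time in s.
With the tool pointing down it reaches from about 0.25 to 0.725 m from the base axis. Payload 4 kg.
Tool frame: the origin (TCP) lies at the very end of the fingers, on their centre line; the grasp point (between the pads) lies 19 mm behind it; x points along the fingers, y is the direction in which the jaws open and shut, and the axes are right-handed (so a half turn about x gives the same grasp; the last joint's range is limited). The gripper opens to 85 mm and grips with 20 to 120 N. Pads are 22 mm wide; open, the fingers measure 114 mm over their backs; the gripper's body (76 mm by 85 mm) begins 54 mm behind the grasp point. The pads swing forward as they close: fully open they stand 13 mm farther back than shut.
Start: joints at [-1.327, 0.241, 0.005, 1.335, 0, 1.571], TCP at [0.121, -0.485, 0.231] pointing down, gripper open.
Joint ranges: [-2.72, 2.72], [-1.05, 1.87], [-1.09, 1.28], [-1.99, 2.15], [-1.42, 1.44], [-3.14, 3.14]. Speed limits (rad/s): [2.79, 2.79, 3.14, 3.14, 3.14, 3.14].

INTERFACE

Orientations are given as a unit quaternion [x, y, z, w].
In Python, from workcell import get_obs, camera, job_done gives the robot as it stands. The module is installed in compiled form; this text tells all that it offers.
- The arm moves only by the tool arm_command, never from a script. Its argument "motion" is a list of rows, each an object of numbers: "x", "y", "z": the shift along the tool's x, y, z in m; "roll": the turn about the tool's x in rad; "fingers": the opening, from 0 (shut) to 1 (fully open). A call has 1 to 20 rows; each row shifts and turns the pose as measured when the row begins, along the tool's axes as they then stand; what a row does not reach is not made up. A row lasts 1/12 s, in which the tool goes at most 41.7 mm and 7.16 degrees, less where a joint would pass 70% of its speed; a pose out of reach is approached as far as the arm can. A call is refused whole if a number of a shift passes 0.0417 or a number of a turn 0.125, either way. A call with a gripper value outside its range is refused whole. The fingers move at their own pace and stop on an object; the grip force is fixed at half the most. Time passes only in rows, so rows that do not move let the fingers close. It gives the time, the measured TCP pose, the force and the opening at its end, in the units of the state.
- get_obs(): the state, without advancing time (a new reading comes with each control period).
- camera(name): name is "scene" or "top" or "wrist"; returns a dict with "frame" (480x640x3 uint8, red, green, blue), "intrinsics" (3x3 intrinsics, pixels), "rvec" (rotation vector, rad) and "tvec" (3), from world to camera coordinates, as OpenCV has them. Camera axes: x right, y down, z forward; pixel columns grow to the right and rows downward; lengths in m; the calibration is good to about 2 mm. A picture is of the moment at which its call begins. There is no depth.
- job_done(): hands the job in, once; it reports no verdict.
The state is a dict: "clock": time; "joint_pos": joint angles; "joint_vel": joint speeds; "tau": joint torques, N m; "eef_pos": TCP position; "tool_rot": TCP orientation; "ft_force": force on the tool from outside, world axes, zero at the start; "ft_torque": the same for the moment, N m; "grip_width": finger opening in m.
Only numpy, scipy, OpenCV 4.12 (cv2) and the standard library are available. Lean on these libraries where they do the work, as an engineer would, in place of code of your own. Each camera call takes 0.05 s, during which the arm holds its last target.

## Working session

There is one attempt and no reset: what is moved stays moved. The work goes in short steps, Python scripts to look and compute and a tool call to move; the robot and the scene stay as the last step left them, time stands still between calls to the robot, and variables do not carry over. Pictures are saved under pics/ and viewed, and the job is handed in when it is done.

Besides the shell and the picture viewer there is one more tool, called by a JSON object that holds its "api" and its "payload". arm_command: Moves the arm, as the interface text tells. Its arguments: {"type":"object","properties":{"motion":{"type":"array","items":{"type":"object","properties":{"x":{"type":"number"},"y":{"type":"number"},"z":{"type":"number"},"roll":{"type":"number"},"fingers":{"type":"number"}}}}},"required":["motion"]}

```bash
mkdir -p pics; cat > h.py <<'E'
import numpy as np, cv2
from workcell import get_obs, camera
def snap(n,name):
    c=camera(n); cv2.imwrite(f'pics/{name}.png',c['frame'][:,:,::-1]); np.savez(f'pics/{name}.npz',**{k:np.array(v) for k,v in c.items()}); return c
def load(name): return dict(np.load(f'pics/{name}.npz'))
def proj(c,P):
    return cv2.projectPoints(np.array(P,float).reshape(-1,3),c['rvec'],c['tvec'],c['intrinsics'],None)[0].reshape(-1,2)
def ray(c,u,v,z):
    R=cv2.Rodrigues(c['rvec'])[0]; C=-R.T@c['tvec'].reshape(3)
    d=R.T@np.linalg.inv(c['intrinsics'])@np.array([u,v,1.]); return C+d*(z-C[2])/d[2]
def crop(name,x0,y0,x1,y1,s,out):
    im=cv2.imread(f'pics/{name}.png')[y0:y1,x0:x1]; cv2.imwrite(f'pics/{out}.png',cv2.resize(im,None,fx=s,fy=s,interpolation=cv2.INTER_CUBIC))
E
python3 - <<'E'
from h import *
for n in('scene','top','wrist'):
    c=snap(n,n+'0'); R=cv2.Rodrigues(c['rvec'])[0]; print(n,-R.T@c['tvec'].reshape(3),R[2],c['intrinsics'][0,0])
o=get_obs()
print({k:np.round(v,3) for k,v in o.items()})
E
```

```text
scene [-0.13678054  0.57398584  0.85756569] [ 0.62609979 -0.34077012 -0.70133785] 520.9124278218695
top [0.30358431 0.22013413 1.17520976] [ 0.22337785 -0.00680313 -0.97470819] 567.8741766366581
wrist [ 0.19620609 -0.46608395  0.37328875] [-0.29464095 -0.07138502 -0.95293803] 406.5338576338557
{'clock': np.float64(0.15), 'joint_pos': array([-1.327,  0.241,  0.004,  1.335,  0.   ,  1.571]), 'joint_vel': array([-0.   , -0.003,  0.004, -0.   ,  0.001, -0.   ]), 'tau': array([-0.0000e+00, -3.7264e+01,  2.5264e+01,  1.2000e-02,  0.0000e+00,
       -0.0000e+00]), 'eef_pos': array([ 0.121, -0.485,  0.231]), 'tool_rot': array([-0.702, -0.087,  0.702, -0.085]), 'ft_force': array([-0.92 ,  0.191, -0.117]), 'ft_torque': array([-0.06 ,  0.044, -0.046]), 'grip_width': np.float64(0.085)}
```

View pics/scene0.png

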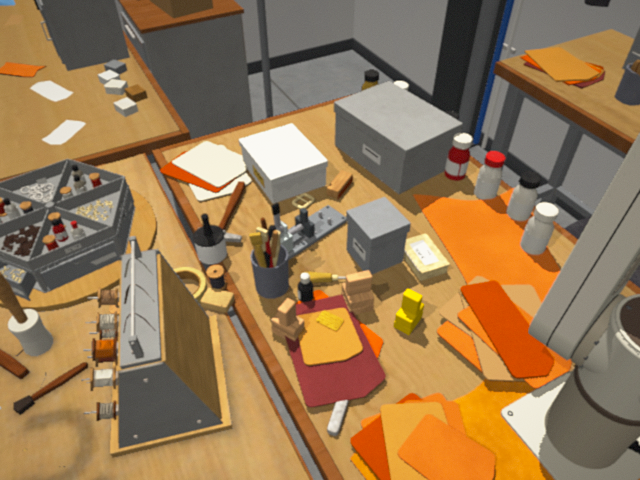

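View pics/top0.png

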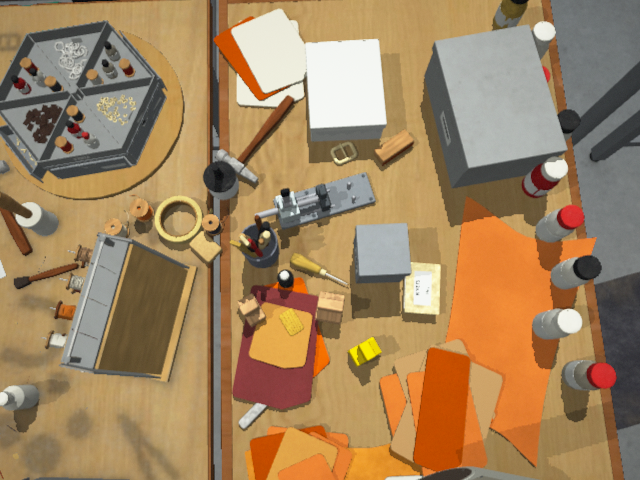

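View pics/wrist0.png

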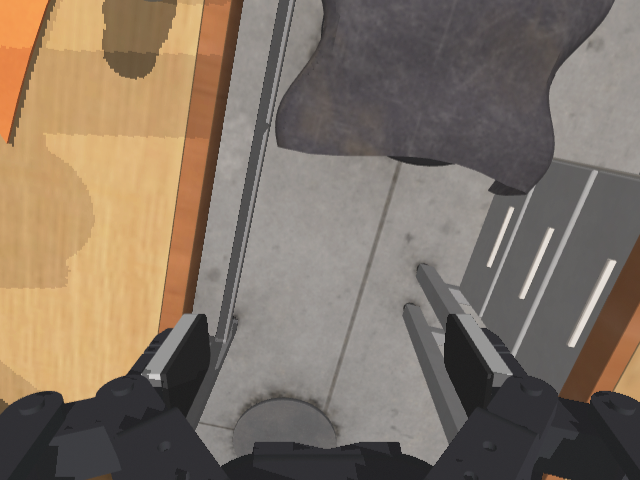

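```bash
python3 - <<'E'
from h import *
crop('top0',225,260,395,390,4.7,'c1')
crop('top0',225,130,425,280,4,'c2')
crop('scene0',250,180,450,350,4,'c3')
c=load('top0')
for p in [(250,312),(331,307),(365,352),(330,200),(383,250)]: print(p,ray(c,*p,0.0))
print(proj(c,[0,0,0]))
E
```

```text
(250, 312) [0.42366486 0.3466862  0.        ]
(331, 307) [0.42689578 0.17924898 0.        ]
(365, 352) [0.33288325 0.11479736 0.        ]
(330, 200) [0.6571383  0.17003774 0.        ]
(383, 250) [0.5423667  0.06355108 0.        ]
[[436.3001129  527.79354149]]
```

View pics/c1.png

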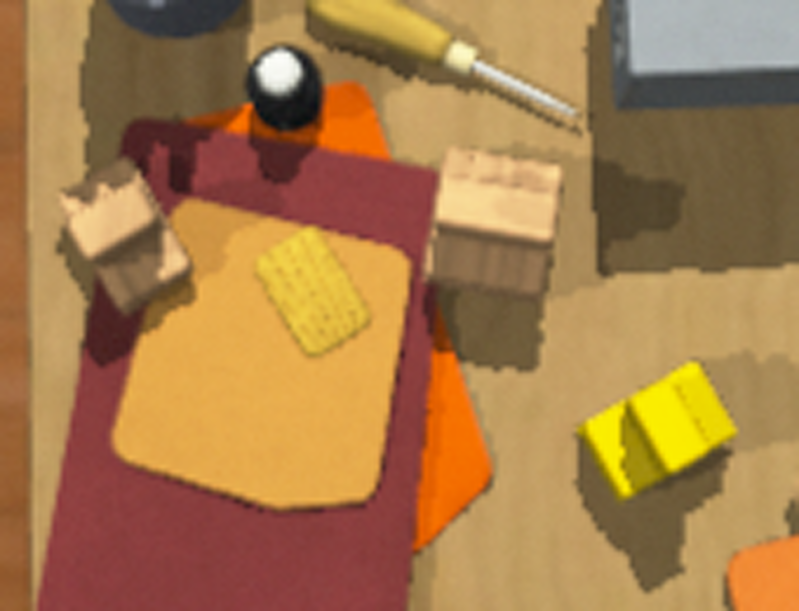

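View pics/c2.png

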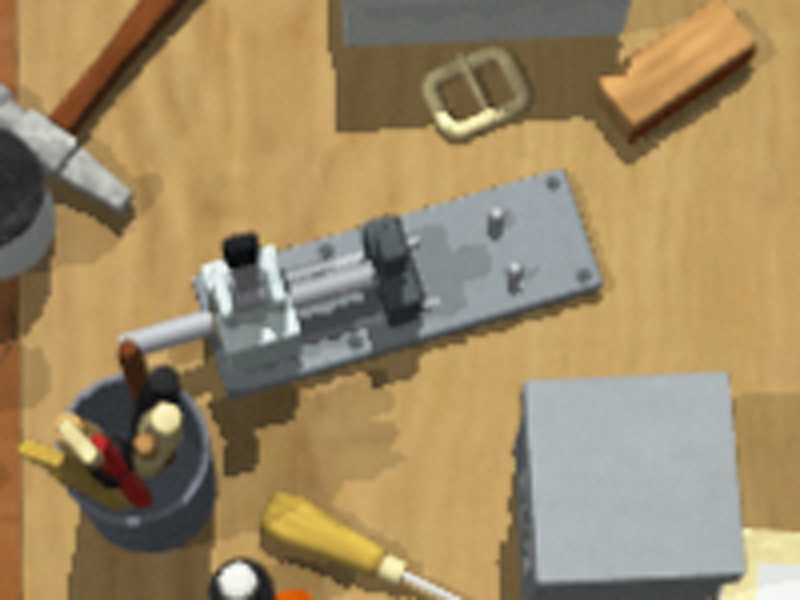

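View pics/c3.png

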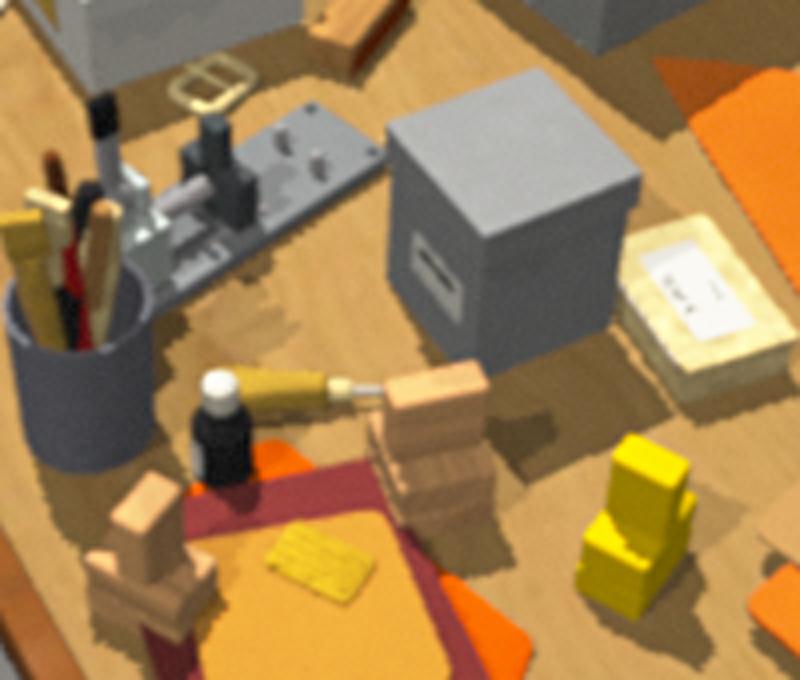

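```bash
python3 - <<'E'
from h import *
crop('top0',230,285,280,335,14,'c4')
crop('scene0',265,290,310,355,11,'c5')
E
```

```text
(no output)
```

View pics/c4.png

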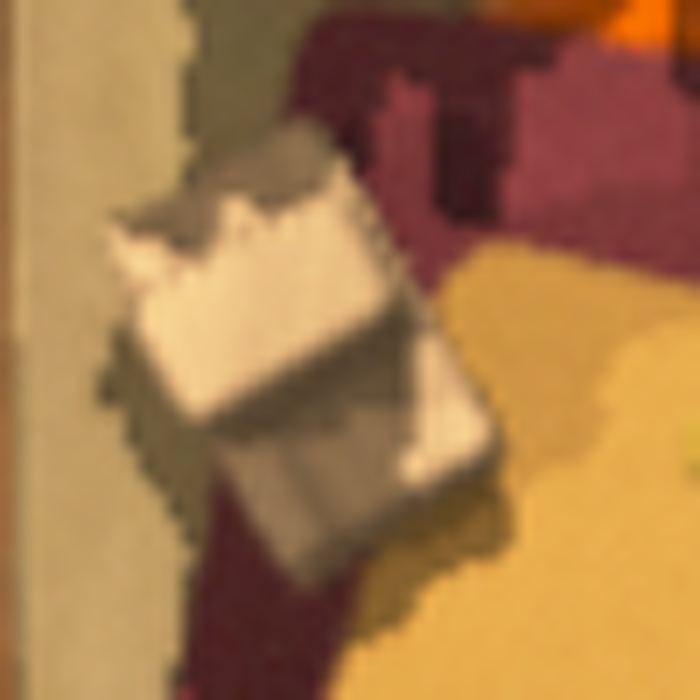

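View pics/c5.png

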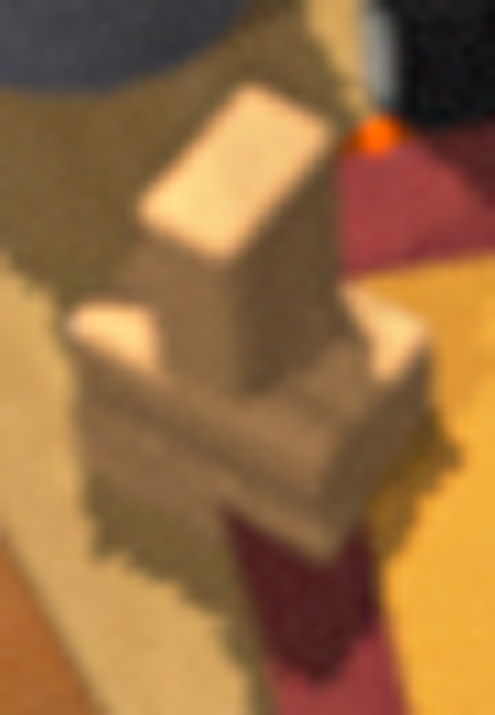

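```bash
cat > fit.py <<'E'
from h import *
from scipy.optimize import least_squares
def fit(obs,x0,z=0.0,freez=False):
    # obs list of (cam, local xyz mm, uv)
    def res(p):
        cs,sn=np.cos(p[2]),np.sin(p[2]); r=[]
        for c,l,uv in obs:
            l=np.array(l)/1000.
            P=[p[0]+cs*l[0]-sn*l[1],p[1]+sn*l[0]+cs*l[1],l[2]+(p[3] if freez else z)]
            r+=list(proj(c,P)[0]-uv)
        return np.array(r)
    s=least_squares(res,list(x0)+([z] if freez else []),loss='soft_l1'); return s.x,res(s.x).reshape(-1,2)
E
python3 - <<'E'
from fit import *
t=load('top0'); s=load('scene0')
S=lambda u,v:(265+u/11-.45,290+v/11-.45); T=lambda u,v:(230+u/14-.46,285+v/14-.46)
for u,v in [(245,85),(335,130),(235,255),(145,205)]: print(ray(s,*S(u,v),.086))
for u,v in [(200,415),(400,300)]: print(ray(t,*T(u,v),.086))
# world: determine local axes: own y along edge 145,205 -> 245,85
a=ray(s,*S(145,205),.086);b=ray(s,*S(245,85),.086); yaw=np.arctan2(*(b-a)[1::-1])-np.pi/2
print(yaw)
c=ray(s,*S(240,170),.086)
# which side: corner (335,130) relative
d=ray(s,*S(335,130),.086)-b; xl=np.array([np.cos(yaw),np.sin(yaw)]); sg=np.sign(d[:2]@xl);print(sg)
O=[(s,(-10*sg,17,86),S(245,85)),(s,(10*sg,17,86),S(335,130)),(s,(10*sg,-17,86),S(235,255)),(s,(-10*sg,-17,86),S(145,205)),
(s,(-28*sg,-18,42),S(70,330)),(s,(28*sg,18,42),S(430,330)),(s,(28*sg,-18,0),S(335,560))]
for z in(0,0.002): print(fit(O,(c[0],c[1],yaw),z))
p=fit(O,(c[0],c[1],yaw))[0]
im=cv2.imread('pics/top0.png')
def w(l):
    l=np.array(l)/1000.;cs,sn=np.cos(p[2]),np.sin(p[2]);return [p[0]+cs*l[0]-sn*l[1],p[1]+sn*l[0]+cs*l[1],l[2]]
im=cv2.resize(im[285:335,230:280],None,fx=14,fy=14,interpolation=cv2.INTER_CUBIC)
for (hx,hy,zz) in [(10,17,86),(28,18,42),(28,18,0)]:
    q=proj(t,[w((i*hx,j*hy,zz)) for i,j in[(1,1),(1,-1),(-1,-1),(-1,1)]])
    q=((q-[230,285]+.46)*14).astype(int); cv2.polylines(im,[q],True,(0,0,255),1)
cv2.imwrite('pics/o1.png',im)
E
```

```text
[0.44154464 0.33241318 0.086     ]
[0.42536605 0.3231953  0.086     ]
[0.409586   0.34976809 0.086     ]
[0.42629719 0.35854235 0.086     ]
[0.41121944 0.34928577 0.086     ]
[0.42574119 0.32168887 0.086     ]
-2.61336298731122
1.0
(array([ 0.42595602,  0.34100202, -2.61461333]), array([[ 0.14149973, -0.79468855],
       [ 0.79458139, -0.56641395],
       [-0.24511095,  0.50321075],
       [-1.01011728,  0.5416873 ],
       [-0.83799666, -0.24192211],
       [ 1.01521679, -0.94842194],
       [ 0.14078613,  4.06080216]]))
(array([ 0.42452906,  0.34159651, -2.61522904]), array([[ 0.14671846, -0.82916033],
       [ 0.81883345, -0.5856819 ],
       [-0.25634384,  0.51134245],
       [-1.04065942,  0.53353041],
       [-0.88088079, -0.22758175],
       [ 1.05819422, -0.91854882],
       [ 0.15019442,  4.14995189]]))
```

View pics/o1.png

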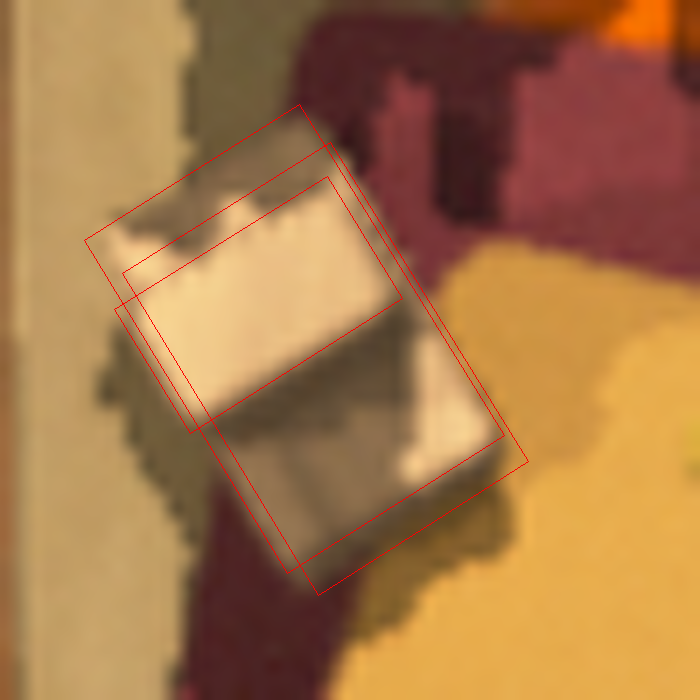

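```bash
python3 - <<'E'
from h import *
crop('top0',265,165,385,235,6.6,'c6')
crop('scene0',270,190,350,255,9.5,'c7')
t=load('top0')
print('cup',ray(t,262,240,.095),'bottle',ray(t,286,276,.072),'box', ray(t,382,241,.12))
E
```

```text
cup [0.55298034 0.31061087 0.095     ] bottle [0.48378734 0.26704425 0.072     ] box [0.5355321  0.08022043 0.12      ]
```

View pics/c6.png

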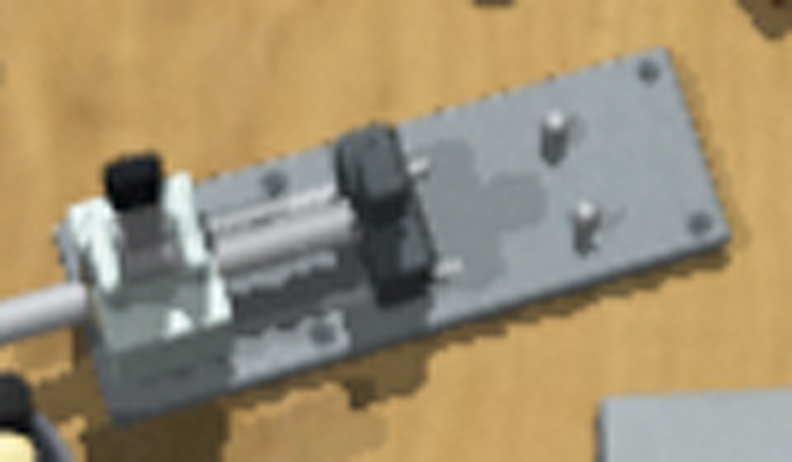

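View pics/c7.png

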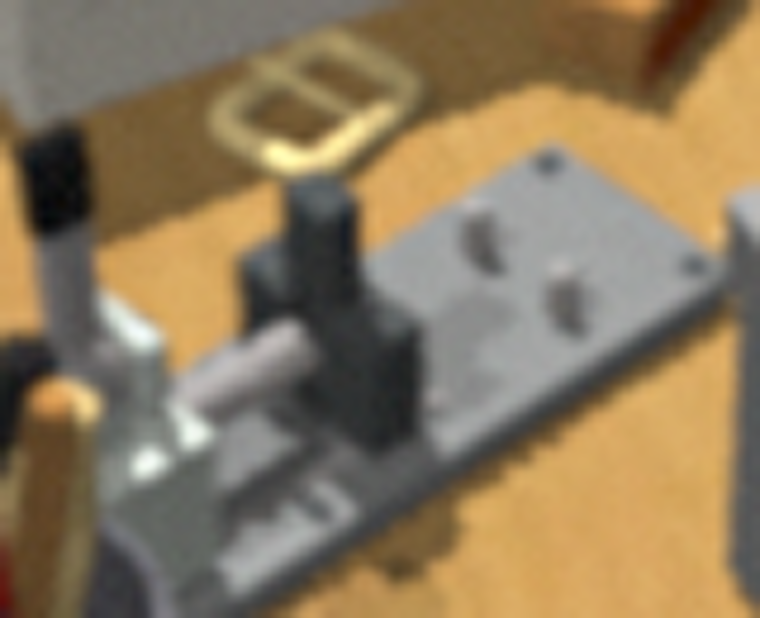

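```bash
python3 - <<'E'
from fit import *
t=load('top0'); s=load('scene0')
S=lambda u,v:(270+u/9.5-.45,190+v/9.5-.45); T=lambda u,v:(265+u/6.6-.42,165+v/6.6-.42)
Ot=[(t,(16,-60,26),T(555,115)),(t,(-16,-60,26),T(588,207)),(t,(35,-105,12),T(667,45)),(t,(-35,-105,12),T(730,240)),(t,(-35,105,12),T(112,412)),(t,(35,105,12),T(62,232))]
Os=[(s,(16,-60,26),S(478,203)),(s,(-16,-60,26),S(567,264)),(s,(35,-105,12),S(550,140)),(s,(-35,-105,12),S(728,268))]
for O in (Ot,Os,Ot+Os):
    p,r=fit(O,(.65,.17,.28)); sx=p[:2]+60/1000*np.array([np.sin(p[2]),-np.cos(p[2])]); print(p,'seat',sx); print(np.round(r,1).tolist())
np.save('jig.npy',p)
for c,uv in((t,T(378,140)),(s,S(322,190))):
    q=ray(c,*uv,.0815)[:2]-p[:2]; print('post',np.cos(p[2])*q[0]+np.sin(p[2])*q[1], -np.sin(p[2])*q[0]+np.cos(p[2])*q[1])
E
```

```text
[0.65565617 0.18306057 0.25357797] seat [0.67070832 0.12497931]
[[0.3, 0.5], [-0.1, 0.4], [0.1, -0.6], [0.8, -0.4], [-0.1, 1.4], [-1.7, -1.7]]
[0.65619439 0.18380282 0.25167119] seat [0.67113576 0.12569296]
[[-0.4, 0.4], [-0.6, 0.5], [0.1, -0.7], [1.4, -0.3]]
[0.65573535 0.18326308 0.25478792] seat [0.67085776 0.12520007]
[[0.2, 0.5], [-0.2, 0.3], [-0.0, -0.7], [0.7, -0.5], [-0.1, 1.4], [-1.8, -1.7], [-0.2, 0.4], [-0.3, 0.5], [0.3, -0.7], [1.6, -0.3]]
post 0.008527078111232392 0.003172699957551145
post -0.00047629381392308824 0.005192436825954702
```

```bash
cat > plan.py <<'E'
from h import *
from scipy.spatial.transform import Rotation as Ro
def pose():
    o=get_obs(); R=Ro.from_quat(o['tool_rot']).as_matrix(); return o['eef_pos'],R,np.arctan2(R[1,1],R[0,1]),o
def plan(tgt=None,a=None):
    p,R,ang,o=pose()
    print('t',round(float(o['clock']),2),'pos',np.round(p,4),'ang',round(ang,4),'toolx',np.round(R[:,0],4),'w',round(float(o['grip_width']),4),'j',np.round(o['joint_pos'],2),'F',np.round(o['ft_force'],1))
    if a is not None:
        d=(a-ang+np.pi/2)%np.pi-np.pi/2; print('roll',round(-d,4),'(other',round(-d-np.sign(-d)*np.pi,3),')')
    if tgt is not None:
        dw=np.array(tgt)-p; d=R.T@dw; print('shift tool',np.round(d,4),'rows>=',np.linalg.norm(d)/.0417)
E
python3 -c "
from plan import *
plan((.425,.341,.2),.527)"
```

```text
t 0.15 pos [ 0.1206 -0.4848  0.2306] ang -1.3271 toolx [-4.0e-04  1.6e-03 -1.0e+00] w 0.0855 j [-1.33  0.24  0.    1.34  0.    1.57] F [-0.9  0.2 -0.1]
roll 1.2875 (other -1.854 )
shift tool [ 0.0318 -0.7278 -0.4947] rows>= 21.11782187068312
```

```bash
cat >> plan.py <<'E'
def rows(wps,a,n):
    # constant step along polyline of world waypoints, linear angle
    p,R,ang,o=pose(); W=np.array([p]+[list(w) for w in wps]); L=np.r_[0,np.cumsum(np.linalg.norm(np.diff(W,axis=0),axis=1))]
    S=np.linspace(0,L[-1],n+1); Q=np.array([[np.interp(x,L,W[:,k]) for k in range(3)] for x in S]); A=np.linspace(ang,a,n+1)
    for i in range(n):
        d=Q[i+1]-Q[i]; c,s=np.cos(A[i]),np.sin(A[i])
        print('{"x":%.4f,"y":%.4f,"z":%.4f,"roll":%.4f},'%(-d[2],c*d[0]+s*d[1],s*d[0]-c*d[1],-(A[i+1]-A[i])))
E
python3 -c "
from plan import *
rows([(.32,-.1,.235),(.425,.341,.235)],.527,24)"
```

```text
{"x":-0.0004,"y":-0.0277,"z":-0.0244,"roll":-0.0773},
{"x":-0.0004,"y":-0.0258,"z":-0.0265,"roll":-0.0773},
{"x":-0.0004,"y":-0.0236,"z":-0.0284,"roll":-0.0773},
{"x":-0.0004,"y":-0.0214,"z":-0.0301,"roll":-0.0773},
{"x":-0.0004,"y":-0.0190,"z":-0.0317,"roll":-0.0773},
{"x":-0.0004,"y":-0.0165,"z":-0.0331,"roll":-0.0773},
{"x":-0.0004,"y":-0.0139,"z":-0.0342,"roll":-0.0773},
{"x":-0.0004,"y":-0.0112,"z":-0.0352,"roll":-0.0773},
{"x":-0.0004,"y":-0.0085,"z":-0.0360,"roll":-0.0773},
{"x":-0.0004,"y":-0.0057,"z":-0.0365,"roll":-0.0773},
{"x":-0.0004,"y":-0.0028,"z":-0.0368,"roll":-0.0773},
{"x":-0.0003,"y":-0.0024,"z":-0.0367,"roll":-0.0773},
{"x":-0.0000,"y":-0.0061,"z":-0.0364,"roll":-0.0773},
{"x":-0.0000,"y":-0.0033,"z":-0.0368,"roll":-0.0773},
{"x":-0.0000,"y":-0.0004,"z":-0.0369,"roll":-0.0773},
{"x":-0.0000,"y":0.0024,"z":-0.0369,"roll":-0.0773},
{"x":-0.0000,"y":0.0053,"z":-0.0366,"roll":-0.0773},
{"x":-0.0000,"y":0.0081,"z":-0.0361,"roll":-0.0773},
{"x":-0.0000,"y":0.0108,"z":-0.0353,"roll":-0.0773},
{"x":-0.0000,"y":0.0135,"z":-0.0344,"roll":-0.0773},
{"x":-0.0000,"y":0.0161,"z":-0.0332,"roll":-0.0773},
{"x":-0.0000,"y":0.0186,"z":-0.0319,"roll":-0.0773},
{"x":-0.0000,"y":0.0211,"z":-0.0304,"roll":-0.0773},
{"x":-0.0000,"y":0.0233,"z":-0.0286,"roll":-0.0773},
```

{"api": "arm_command", "payload": {"motion": [{"x":0,"y":-0.028,"z":-0.024,"roll":-0.077},{"x":0,"y":-0.026,"z":-0.027,"roll":-0.077},{"x":0,"y":-0.024,"z":-0.028,"roll":-0.077},{"x":0,"y":-0.021,"z":-0.03,"roll":-0.077},{"x":0,"y":-0.019,"z":-0.032,"roll":-0.077},{"x":0,"y":-0.017,"z":-0.033,"roll":-0.077},{"x":0,"y":-0.014,"z":-0.034,"roll":-0.077},{"x":0,"y":-0.011,"z":-0.035,"roll":-0.077},{"x":0,"y":-0.008,"z":-0.036,"roll":-0.077},{"x":0,"y":-0.006,"z":-0.0365,"roll":-0.077},{"x":0,"y":-0.003,"z":-0.037,"roll":-0.077},{"x":0,"y":-0.002,"z":-0.037,"roll":-0.077},{"x":0,"y":-0.006,"z":-0.036,"roll":-0.077}]}}

```text
schema error: expected keys x, y, z, roll, fingers
```

```bash
python3 -c "
from plan import *
plan((.425,.341,.235),.527)
rows([(.425,.341,.235)],.527,14)"
```

```text
t 0.15 pos [ 0.1206 -0.4848  0.2306] ang -1.3271 toolx [-4.0e-04  1.6e-03 -1.0e+00] w 0.0855 j [-1.33  0.24  0.    1.34  0.    1.57] F [-0.9  0.2 -0.1]
roll 1.2875 (other -1.854 )
shift tool [-0.0032 -0.7279 -0.4947] rows>= 21.10532169902584
{"x":-0.0003,"y":-0.0520,"z":-0.0353,"roll":-0.1324},
{"x":-0.0003,"y":-0.0469,"z":-0.0419,"roll":-0.1324},
{"x":-0.0003,"y":-0.0409,"z":-0.0477,"roll":-0.1324},
{"x":-0.0003,"y":-0.0343,"z":-0.0527,"roll":-0.1324},
{"x":-0.0003,"y":-0.0270,"z":-0.0568,"roll":-0.1324},
{"x":-0.0003,"y":-0.0193,"z":-0.0598,"roll":-0.1324},
{"x":-0.0003,"y":-0.0112,"z":-0.0619,"roll":-0.1324},
{"x":-0.0003,"y":-0.0029,"z":-0.0628,"roll":-0.1324},
{"x":-0.0003,"y":0.0054,"z":-0.0626,"roll":-0.1324},
{"x":-0.0003,"y":0.0136,"z":-0.0614,"roll":-0.1324},
{"x":-0.0003,"y":0.0216,"z":-0.0590,"roll":-0.1324},
{"x":-0.0003,"y":0.0292,"z":-0.0557,"roll":-0.1324},
{"x":-0.0003,"y":0.0363,"z":-0.0513,"roll":-0.1324},
{"x":-0.0003,"y":0.0427,"z":-0.0461,"roll":-0.1324},
```

All keys are needed per row.

{"api": "arm_command", "payload": {"motion": [{"x":0,"y":-0.028,"z":-0.024,"roll":-0.077,"fingers":1},{"x":0,"y":-0.026,"z":-0.027,"roll":-0.077,"fingers":1},{"x":0,"y":-0.024,"z":-0.028,"roll":-0.077,"fingers":1},{"x":0,"y":-0.021,"z":-0.03,"roll":-0.077,"fingers":1},{"x":0,"y":-0.019,"z":-0.032,"roll":-0.077,"fingers":1},{"x":0,"y":-0.017,"z":-0.033,"roll":-0.077,"fingers":1},{"x":0,"y":-0.014,"z":-0.034,"roll":-0.077,"fingers":1},{"x":0,"y":-0.011,"z":-0.035,"roll":-0.077,"fingers":1},{"x":0,"y":-0.008,"z":-0.036,"roll":-0.077,"fingers":1},{"x":0,"y":-0.006,"z":-0.0365,"roll":-0.077,"fingers":1},{"x":0,"y":-0.003,"z":-0.037,"roll":-0.077,"fingers":1},{"x":0,"y":-0.002,"z":-0.037,"roll":-0.077,"fingers":1},{"x":0,"y":-0.006,"z":-0.036,"roll":-0.077,"fingers":1}]}}

```text
clock: 1.23
eef_pos: [0.3282, -0.0379, 0.2272]
tool_rot: [0.569, 0.422, -0.567, 0.42]
ft_force: [0.5, 0.1, -0.2]
grip_width: 0.0853
```

```bash
python3 -c "
from plan import *
plan((.425,.341,.235),.527)
rows([(.425,.341,.235)],.527,14)"
```

```text
t 1.23 pos [ 0.3282 -0.0379  0.2272] ang -0.2958 toolx [ 0.001   0.0033 -1.    ] w 0.0853 j [-0.12 -0.1  -0.38  1.29  0.    1.75] F [ 0.5  0.1 -0.2]
roll -0.8228 (other 2.319 )
shift tool [-0.0064 -0.0179 -0.3907] rows>= 9.380889871825286
{"x":-0.0006,"y":-0.0013,"z":-0.0279,"roll":-0.0588},
{"x":-0.0006,"y":0.0004,"z":-0.0279,"roll":-0.0588},
{"x":-0.0006,"y":0.0020,"z":-0.0279,"roll":-0.0588},
{"x":-0.0006,"y":0.0036,"z":-0.0277,"roll":-0.0588},
{"x":-0.0006,"y":0.0053,"z":-0.0274,"roll":-0.0588},
{"x":-0.0006,"y":0.0069,"z":-0.0271,"roll":-0.0588},
{"x":-0.0006,"y":0.0084,"z":-0.0266,"roll":-0.0588},
{"x":-0.0006,"y":0.0100,"z":-0.0261,"roll":-0.0588},
{"x":-0.0006,"y":0.0115,"z":-0.0255,"roll":-0.0588},
{"x":-0.0006,"y":0.0130,"z":-0.0247,"roll":-0.0588},
{"x":-0.0006,"y":0.0144,"z":-0.0239,"roll":-0.0588},
{"x":-0.0006,"y":0.0158,"z":-0.0230,"roll":-0.0588},
{"x":-0.0006,"y":0.0171,"z":-0.0221,"roll":-0.0588},
{"x":-0.0006,"y":0.0184,"z":-0.0210,"roll":-0.0588},
```

{"api": "arm_command", "payload": {"motion": [{"x":-0.0006,"y":-0.0013,"z":-0.028,"roll":-0.059,"fingers":1},{"x":-0.0006,"y":0.0004,"z":-0.028,"roll":-0.059,"fingers":1},{"x":-0.0006,"y":0.002,"z":-0.028,"roll":-0.059,"fingers":1},{"x":-0.0006,"y":0.0036,"z":-0.028,"roll":-0.059,"fingers":1},{"x":-0.0006,"y":0.0053,"z":-0.027,"roll":-0.059,"fingers":1},{"x":-0.0006,"y":0.007,"z":-0.027,"roll":-0.059,"fingers":1},{"x":-0.0006,"y":0.0084,"z":-0.027,"roll":-0.059,"fingers":1},{"x":-0.0006,"y":0.01,"z":-0.026,"roll":-0.059,"fingers":1},{"x":-0.0006,"y":0.0115,"z":-0.0255,"roll":-0.059,"fingers":1},{"x":-0.0006,"y":0.013,"z":-0.025,"roll":-0.059,"fingers":1},{"x":-0.0006,"y":0.0144,"z":-0.024,"roll":-0.059,"fingers":1},{"x":-0.0006,"y":0.0158,"z":-0.023,"roll":-0.059,"fingers":1},{"x":-0.0006,"y":0.017,"z":-0.022,"roll":-0.059,"fingers":1},{"x":-0.0006,"y":0.0184,"z":-0.021,"roll":-0.059,"fingers":1},{"x":0,"y":0,"z":0,"roll":0,"fingers":1}]}}

```text
clock: 2.48
eef_pos: [0.4124, 0.3709, 0.2325]
tool_rot: [0.333, 0.625, -0.333, 0.623]
ft_force: [0.3, -0.1, 0.4]
grip_width: 0.0853
```

```bash
python3 -c "
from plan import *
plan((.425,.341,.235),.527)
snap('wrist','w1')"
```

```text
t 2.48 pos [0.4124 0.3709 0.2325] ang 0.5889 toolx [-0.0026  0.0013 -1.    ] w 0.0853 j [0.73 0.35 0.16 1.38 0.   1.71] F [ 0.3 -0.1  0.4]
roll 0.0619 (other -3.08 )
shift tool [-0.0025 -0.0061  0.0319] rows>= 0.7812471200519086
```

View pics/w1.png

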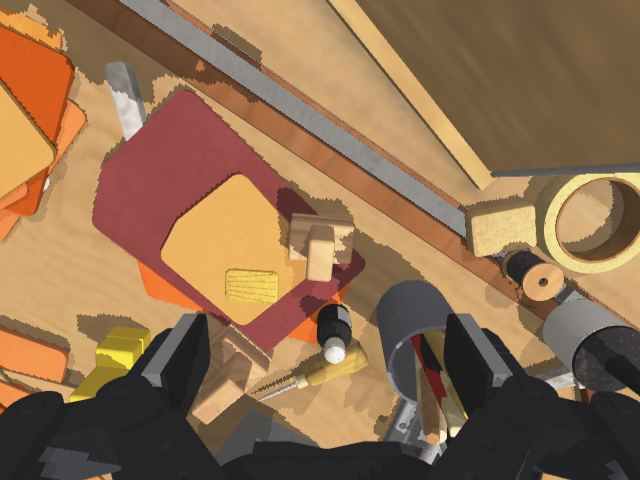

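```bash
python3 - <<'E'
from h import *
crop('w1',280,200,365,290,8,'c8')
E
```

```text
(no output)
```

View pics/c8.png

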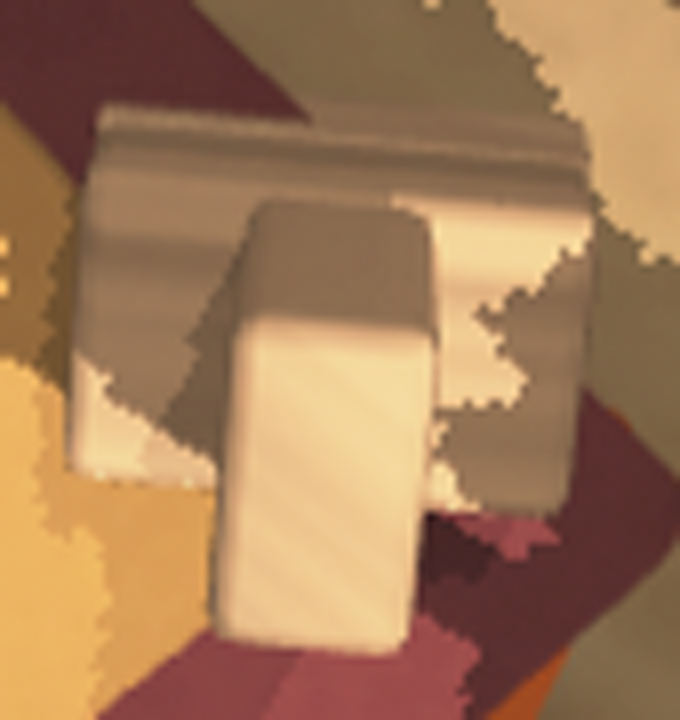

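```bash
python3 - <<'E'
from fit import *
c=load('w1'); C=lambda u,v:(280+u/8-.44,200+v/8-.44)
O=[(c,(-10,17,86),C(240,322)),(c,(10,17,86),C(436,335)),(c,(10,-17,86),C(410,653)),(c,(-10,-17,86),C(214,640))]
print(fit(O,(.425,.341,.527)))
print(fit(O+[(c,(-28,18,0),C(100,104)),(c,(28,18,0),C(588,155))],(.425,.341,.527)))
print(fit(O,(.425,.341,.527),0,True))
E
```

```text
(array([0.42598194, 0.34235208, 0.50727248]), array([[-0.95079167, -1.20887793],
       [ 1.23889689, -0.72690411],
       [ 0.58584201,  1.29739407],
       [-0.74189443,  0.94704287]]))
(array([0.42629822, 0.34170073, 0.51462498]), array([[-1.24436219, -0.21174276],
       [ 0.94181984,  0.08051838],
       [ 0.62301937,  2.0767604 ],
       [-0.70049937,  1.903981  ],
       [ 1.31962501, -2.71576502],
       [-0.79666775, -4.77092684]]))
(array([ 0.4291808 ,  0.33698612,  0.51104742, -0.0168985 ]), array([[-0.42147347, -0.03701384],
       [ 0.28310941,  0.23494958],
       [ 0.02728508, -0.02024493],
       [ 0.09322262, -0.18012673]]))
```

```bash
python3 -c "
from plan import *
plan((.4262,.3415,.13),.513)
rows([(.4262,.3415,.13)],.513,4)"
```

```text
t 2.53 pos [0.4118 0.3688 0.2324] ang 0.5865 toolx [-0.0037 -0.0011 -1.    ] w 0.0851 j [0.73 0.35 0.16 1.38 0.   1.71] F [ 0.7  0.2 -0.3]
roll 0.0735 (other -3.068 )
shift tool [ 0.1023 -0.0027  0.0308] rows>= 2.5639015642744996
{"x":0.0256,"y":-0.0008,"z":0.0077,"roll":0.0184},
{"x":0.0256,"y":-0.0006,"z":0.0077,"roll":0.0184},
{"x":0.0256,"y":-0.0005,"z":0.0077,"roll":0.0184},
{"x":0.0256,"y":-0.0003,"z":0.0077,"roll":0.0184},
```

{"api": "arm_command", "payload": {"motion": [{"x":0.0,"y":-0.001,"z":0.015,"roll":0.037,"fingers":1},{"x":0.02,"y":-0.001,"z":0.015,"roll":0.037,"fingers":1},{"x":0.025,"y":0,"z":0,"roll":0,"fingers":1},{"x":0.025,"y":0,"z":0,"roll":0,"fingers":1},{"x":0.02,"y":0,"z":0,"roll":0,"fingers":1},{"x":0,"y":0,"z":0,"roll":0,"fingers":1},{"x":0,"y":0,"z":0,"roll":0,"fingers":1}]}}

```text
clock: 3.12
eef_pos: [0.4276, 0.3301, 0.1406]
tool_rot: [0.362, 0.606, -0.366, 0.607]
ft_force: [-0.6, -0.2, 0.6]
grip_width: 0.0852
```

```bash
python3 -c "
from plan import *
plan((.4262,.3415,.047),.513);snap('wrist','w2')"
```

```text
t 3.12 pos [0.4276 0.3301 0.1406] ang 0.49 toolx [-0.0026 -0.0054 -1.    ] w 0.0852 j [ 0.66  0.38 -0.05  1.15 -0.    1.74] F [-0.6 -0.2  0.6]
roll -0.023 (other 3.119 )
shift tool [ 0.0935  0.0046 -0.011 ] rows>= 2.260987197039266
```

View pics/w2.png

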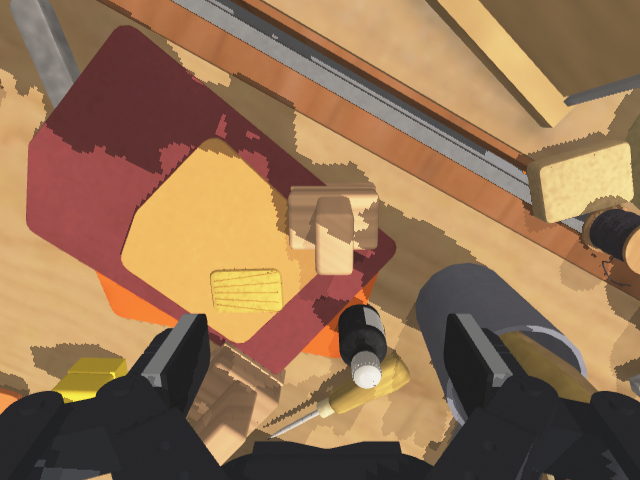

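```bash
python3 - <<'E'
from plan import *
c=load('w2'); R=cv2.Rodrigues(c['rvec'])[0]; print(-R.T@c['tvec'].reshape(3),R[2])
print(proj(c,[[.4276,.3301,.1406],[.4276,.3301,.16],[.4276,.3301,0],[.4262,.3415,.086],[.484,.267,.072],[.553,.311,.095]]))
t=load('top0'); s=load('scene0')
print(proj(t,[[.4262,.3415,.086],[.484,.267,.072],[.553,.311,.095]]),proj(s,[[.4262,.3415,.086],[.484,.267,.072],[.553,.311,.095]]))
E
```

```text
[0.39162672 0.39953807 0.28309598] [ 0.14068045 -0.27247952 -0.95182137]
[[325.59854625 317.5850633 ]
 [325.22728093 344.95959603]
 [326.89280757 222.15519974]
 [334.36961318 246.72105343]
 [358.95280676 382.38396415]
 [509.09970913 399.82727005]]
[[247.77077343 306.1661911 ]
 [286.01909199 275.8920234 ]
 [261.80039133 239.99845543]] [[286.02847155 304.74766931]
 [307.28339486 274.93241156]
 [272.12722514 252.71311221]]
```

{"api": "arm_command", "payload": {"motion": [{"x":0,"y":0.0046,"z":-0.011,"roll":-0.023,"fingers":1},{"x":0,"y":0,"z":0,"roll":0,"fingers":1},{"x":0.01,"y":0,"z":0,"roll":0,"fingers":1},{"x":0,"y":0,"z":0,"roll":0,"fingers":1}]}}

```text
clock: 3.5
eef_pos: [0.4292, 0.3438, 0.1354]
tool_rot: [0.358, 0.609, -0.356, 0.612]
ft_force: [-0.5, -0.9, -0.5]
grip_width: 0.0857
```

```bash
python3 -c "
from plan import *
plan((.4262,.3415,.047),.513)"
```

```text
t 3.5 pos [0.4292 0.3438 0.1354] ang 0.5128 toolx [ 4.3e-03 -1.0e-04 -1.0e+00] w 0.0857 j [ 0.68  0.39 -0.04  1.14 -0.    1.73] F [-0.5 -0.9 -0.5]
roll -0.0002 (other 3.141 )
shift tool [ 0.0884 -0.004   0.0004] rows>= 2.1215695663860856
```

{"api": "arm_command", "payload": {"motion": [{"x":0.025,"y":-0.003,"z":0,"roll":0,"fingers":1},{"x":0.025,"y":0,"z":0,"roll":0,"fingers":1},{"x":0.02,"y":0,"z":0,"roll":0,"fingers":1},{"x":0,"y":0,"z":0,"roll":0,"fingers":1},{"x":0,"y":0,"z":0,"roll":0,"fingers":1}]}}

```text
clock: 3.92
eef_pos: [0.4294, 0.346, 0.0669]
tool_rot: [0.36, 0.608, -0.352, 0.614]
ft_force: [0.5, -0.6, 0.2]
grip_width: 0.0857
```

```bash
python3 -c "
from plan import *
import time
for i in range(3): plan((.4262,.3415,.047),.513)
snap('wrist','w3'); plan((.4262,.3415,.047),.513)"
```

```text
t 3.92 pos [0.4294 0.346  0.0669] ang 0.5151 toolx [ 0.0121  0.0058 -0.9999] w 0.0857 j [ 0.68  0.46 -0.14  0.97 -0.    1.74] F [ 0.5 -0.6  0.2]
roll 0.0021 (other -3.14 )
shift tool [ 0.0198 -0.0053  0.0023] rows>= 0.4953572710636471
t 3.92 pos [0.4294 0.346  0.0669] ang 0.5151 toolx [ 0.0121  0.0058 -0.9999] w 0.0857 j [ 0.68  0.46 -0.14  0.97 -0.    1.74] F [ 0.5 -0.6  0.2]
roll 0.0021 (other -3.14 )
shift tool [ 0.0198 -0.0053  0.0023] rows>= 0.4953572710636471
t 3.92 pos [0.4294 0.346  0.0669] ang 0.5151 toolx [ 0.0121  0.0058 -0.9999] w 0.0857 j [ 0.68  0.46 -0.14  0.97 -0.    1.74] F [ 0.5 -0.6  0.2]
roll 0.0021 (other -3.14 )
shift tool [ 0.0198 -0.0053  0.0023] rows>= 0.4953572710636471
t 3.97 pos [0.4291 0.3458 0.0668] ang 0.5151 toolx [ 0.0116  0.0054 -0.9999] w 0.0853 j [ 0.68  0.46 -0.14  0.97 -0.    1.74] F [ 0.3  1.  -0.6]
roll 0.0021 (other -3.14 )
shift tool [ 0.0198 -0.0049  0.0023] rows>= 0.49210338034901635
```

View pics/w3.png

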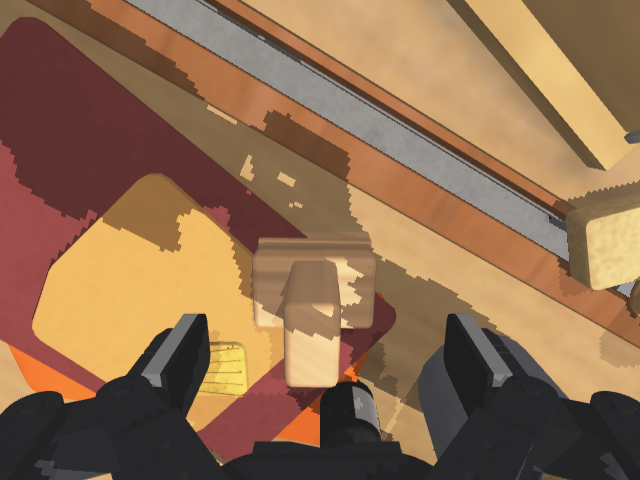

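{"api": "arm_command", "payload": {"motion": [{"x":0,"y":-0.005,"z":0.001,"roll":0,"fingers":1},{"x":0.018,"y":0,"z":0,"roll":0,"fingers":1},{"x":0,"y":0,"z":0,"roll":0,"fingers":1}]}}

```text
clock: 4.22
eef_pos: [0.4272, 0.3443, 0.0527]
tool_rot: [0.362, 0.607, -0.35, 0.614]
ft_force: [-0.6, 0.2, -0.8]
grip_width: 0.0859
```

```bash
python3 -c "
from plan import *
plan((.4262,.3415,.047),.513)"
```

```text
t 4.22 pos [0.4272 0.3443 0.0527] ang 0.5155 toolx [ 0.0168  0.0096 -0.9998] w 0.0859 j [ 0.68  0.46 -0.17  0.92 -0.    1.74] F [-0.6  0.2 -0.8]
roll 0.0025 (other -3.139 )
shift tool [ 0.0057 -0.0024  0.0019] rows>= 0.15395212469859038
```

{"api": "arm_command", "payload": {"motion": [{"x":0.004,"y":-0.0024,"z":0.001,"roll":0,"fingers":1},{"x":0,"y":0,"z":0,"roll":0,"fingers":0.5},{"x":0,"y":0,"z":0,"roll":0,"fingers":0},{"x":0,"y":0,"z":0,"roll":0,"fingers":0},{"x":0,"y":0,"z":0,"roll":0,"fingers":0},{"x":0,"y":0,"z":0,"roll":0,"fingers":0},{"x":0,"y":0,"z":0,"roll":0,"fingers":0},{"x":0,"y":0,"z":0,"roll":0,"fingers":0}]}}

```text
clock: 4.88
eef_pos: [0.4283, 0.3442, 0.0553]
tool_rot: [0.365, 0.606, -0.347, 0.615]
ft_force: [-0.2, 0.8, -2.3]
grip_width: 0.0189
```

```bash
python3 -c "
from plan import *
plan((.4262,.3415,.047),.513)"
```

```text
t 4.88 pos [0.4283 0.3442 0.0553] ang 0.5153 toolx [ 0.0244  0.0157 -0.9996] w 0.0189 j [ 0.68  0.45 -0.17  0.91 -0.    1.73] F [-0.2  0.8 -2.3]
roll 0.0023 (other -3.139 )
shift tool [ 0.0082 -0.0034  0.0013] rows>= 0.21476476322615115
```

{"api": "arm_command", "payload": {"motion": [{"x":-0.03,"y":0,"z":0,"roll":0,"fingers":0},{"x":-0.03,"y":0,"z":0,"roll":0,"fingers":0}]}}

```text
clock: 5.05
eef_pos: [0.4223, 0.3396, 0.1091]
tool_rot: [0.36, 0.608, -0.352, 0.613]
ft_force: [1.3, 0.5, 0.2]
grip_width: 0.0193
```

```bash
python3 -c "
from plan import *
plan((.4262,.3415,.047),.513); snap('scene','s2');snap('top','t2'); snap('wrist','w4'); plan(); crop('s2',230,230,350,340,6.5,'c9')"
```

```text
t 5.05 pos [0.4223 0.3396 0.1091] ang 0.5153 toolx [ 0.0117  0.0055 -0.9999] w 0.0193 j [ 0.68  0.4  -0.11  1.05 -0.    1.73] F [1.3 0.5 0.2]
roll 0.0023 (other -3.139 )
shift tool [0.0621 0.0035 0.0002] rows>= 1.4925092078060118
t 5.2 pos [0.4247 0.3415 0.1117] ang 0.5153 toolx [ 0.0184  0.0109 -0.9998] w 0.0197 j [ 0.68  0.39 -0.11  1.05 -0.    1.73] F [ 0.2  0.1 -2.4]
```

View pics/c9.png

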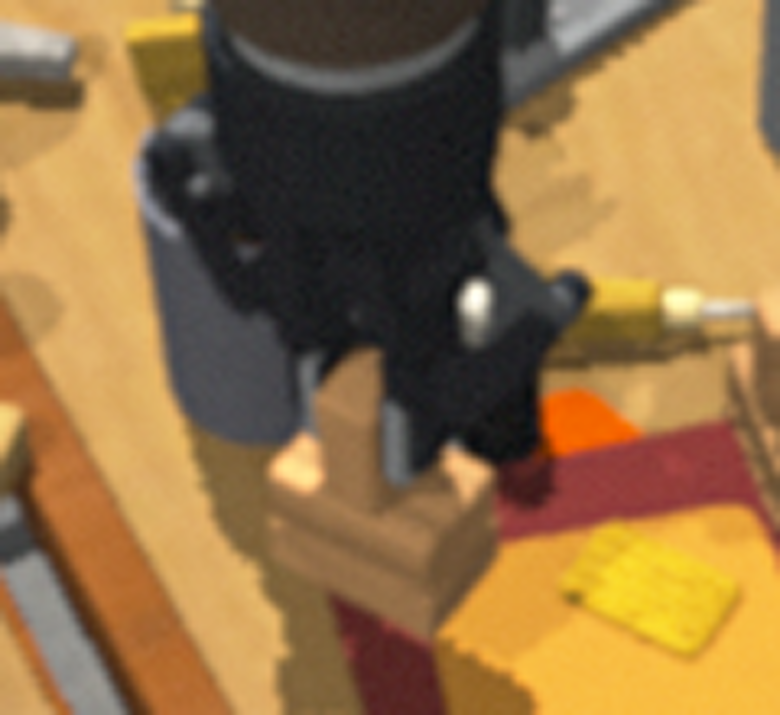

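View pics/w4.png

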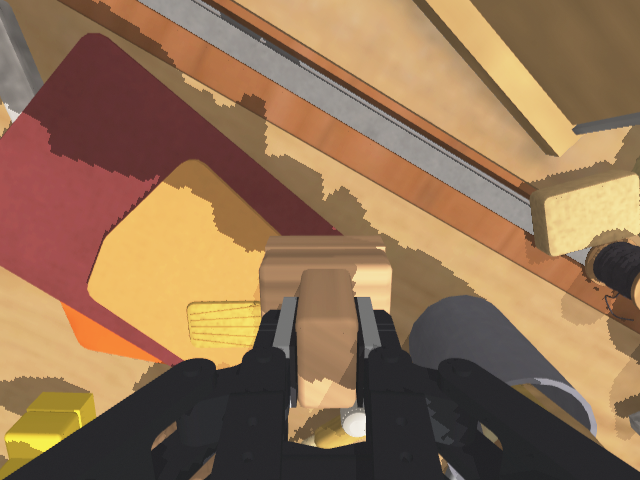

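{"api": "arm_command", "payload": {"motion": [{"x":-0.035,"y":0,"z":0,"roll":0,"fingers":0},{"x":-0.035,"y":0,"z":0,"roll":0,"fingers":0},{"x":-0.035,"y":0,"z":0.01,"roll":0.02,"fingers":0},{"x":-0.01,"y":-0.005,"z":0.025,"roll":0.03,"fingers":0},{"x":0,"y":-0.01,"z":0.03,"roll":0.03,"fingers":0},{"x":0,"y":-0.01,"z":0.03,"roll":0.03,"fingers":0}]}}

```text
clock: 5.7
eef_pos: [0.4396, 0.2445, 0.2207]
tool_rot: [0.389, 0.59, -0.386, 0.593]
ft_force: [0.2, -0.4, -1.3]
grip_width: 0.0192
```

```bash
python3 -c "
from plan import *
plan((.671,.125,.2),.253); rows([(.47,.2,.235),(.671,.125,.22)],.253,9)"
```

```text
t 5.7 pos [0.4396 0.2445 0.2207] ang 0.4117 toolx [ 0.0053  0.0021 -1.    ] w 0.0192 j [ 0.51  0.25 -0.01  1.3  -0.    1.67] F [ 0.2 -0.4 -1.3]
roll 0.1587 (other -2.983 )
shift tool [0.0217 0.1642 0.2021] rows>= 6.265538117651688
{"x":-0.0077,"y":0.0055,"z":0.0286,"roll":0.0176},
{"x":-0.0062,"y":0.0083,"z":0.0273,"roll":0.0176},
{"x":0.0021,"y":0.0223,"z":0.0201,"roll":0.0176},
{"x":0.0021,"y":0.0226,"z":0.0197,"roll":0.0176},
{"x":0.0021,"y":0.0230,"z":0.0193,"roll":0.0176},
{"x":0.0021,"y":0.0233,"z":0.0189,"roll":0.0176},
{"x":0.0021,"y":0.0237,"z":0.0185,"roll":0.0176},
{"x":0.0021,"y":0.0240,"z":0.0181,"roll":0.0176},
{"x":0.0021,"y":0.0243,"z":0.0176,"roll":0.0176},
```

{"api": "arm_command", "payload": {"motion": [{"x":-0.006,"y":0.0055,"z":0.028,"roll":0.018,"fingers":0},{"x":-0.005,"y":0.008,"z":0.027,"roll":0.018,"fingers":0},{"x":0,"y":0.022,"z":0.02,"roll":0.018,"fingers":0},{"x":0,"y":0.0225,"z":0.02,"roll":0.018,"fingers":0},{"x":0,"y":0.023,"z":0.019,"roll":0.018,"fingers":0},{"x":0,"y":0.023,"z":0.019,"roll":0.018,"fingers":0},{"x":0,"y":0.024,"z":0.018,"roll":0.018,"fingers":0},{"x":0,"y":0.01,"z":0.01,"roll":0.01,"fingers":0},{"x":0,"y":0,"z":0,"roll":0,"fingers":0}]}}

```text
clock: 6.45
eef_pos: [0.6266, 0.1241, 0.2145]
tool_rot: [0.425, 0.565, -0.436, 0.557]
ft_force: [-0.2, -0.3, -1.9]
grip_width: 0.0189
```

```bash
python3 -c "
from plan import *
plan((.671,.125,.15),.253); snap('scene','s3'); snap('top','t3'); crop('s3',260,120,460,270,4,'c10'); crop('t3',260,90,460,240,4,'c11')"
```

```text
t 6.45 pos [0.6266 0.1241 0.2145] ang 0.2616 toolx [-0.0182 -0.0072 -0.9998] w 0.0189 j [ 0.2   0.55  0.42  1.46 -0.    1.51] F [-0.2 -0.3 -1.9]
roll 0.0086 (other -3.133 )
shift tool [0.0637 0.0444 0.0104] rows>= 1.8786357884735587
```

View pics/c10.png

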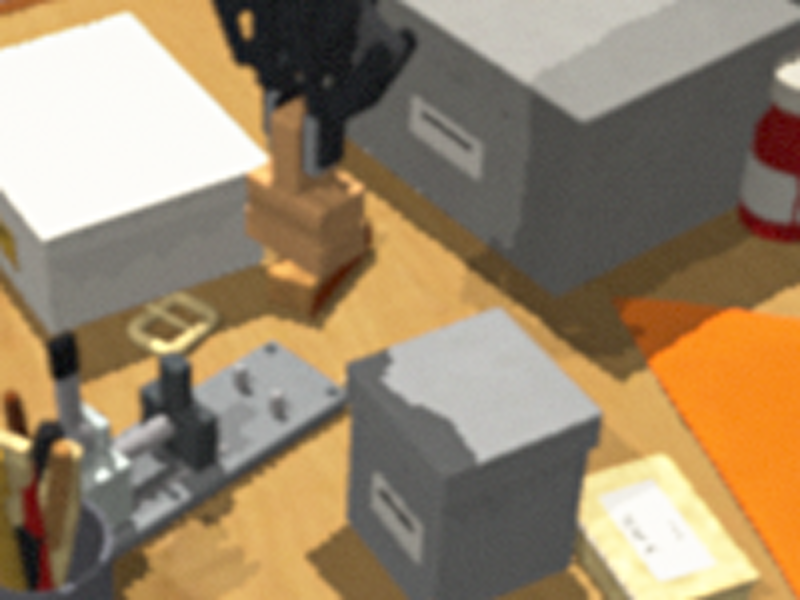

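View pics/c11.png

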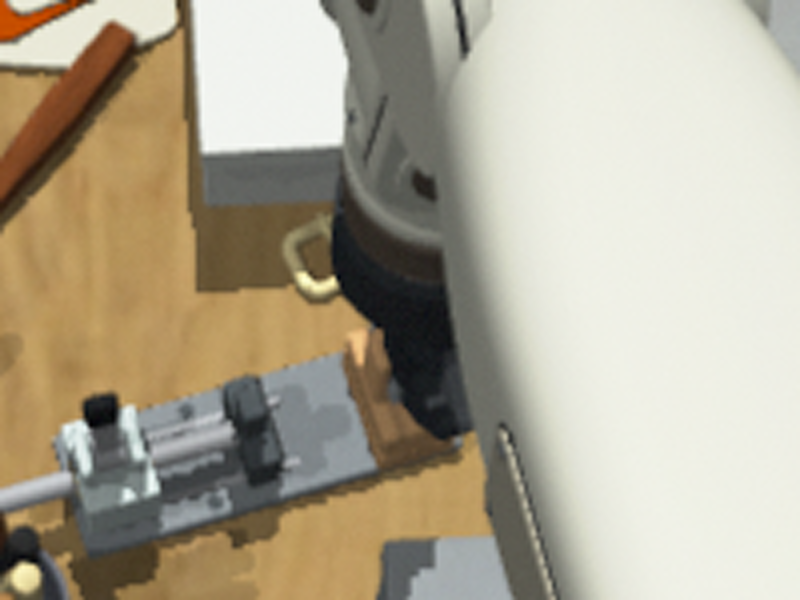

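{"api": "arm_command", "payload": {"motion": [{"x":0.005,"y":0.02,"z":0.005,"roll":0.004,"fingers":0},{"x":0.02,"y":0.02,"z":0.005,"roll":0.004,"fingers":0},{"x":0.025,"y":0,"z":0,"roll":0,"fingers":0},{"x":0.02,"y":0,"z":0,"roll":0,"fingers":0},{"x":0,"y":0,"z":0,"roll":0,"fingers":0}]}}

```text
clock: 6.97
eef_pos: [0.6589, 0.13, 0.1402]
tool_rot: [0.423, 0.567, -0.438, 0.555]
ft_force: [-0.9, -0.3, -2.3]
grip_width: 0.019
```

```bash
python3 -c "
from plan import *
plan((.671,.125,.15),.253); snap('scene','s4'); snap('wrist','w5'); crop('s4',300,130,400,220,7.5,'c12')
plan((.671,.125,.15),.253)"
```

```text
t 6.97 pos [0.6589 0.13   0.1402] ang 0.2621 toolx [-0.0263 -0.0056 -0.9996] w 0.019 j [ 0.19  0.66  0.41  1.35 -0.    1.5 ] F [-0.9 -0.3 -2.3]
roll 0.0091 (other -3.132 )
shift tool [-0.0101  0.0102  0.008 ] rows>= 0.3926249552431132
t 7.07 pos [0.6606 0.1304 0.1447] ang 0.2621 toolx [-0.0208 -0.0045 -0.9998] w 0.019 j [ 0.2   0.65  0.42  1.36 -0.    1.5 ] F [-0.5  0.1 -1.7]
roll 0.0091 (other -3.132 )
shift tool [-0.0055  0.0085  0.0079] rows>= 0.3086113927921758
```

View pics/c12.png

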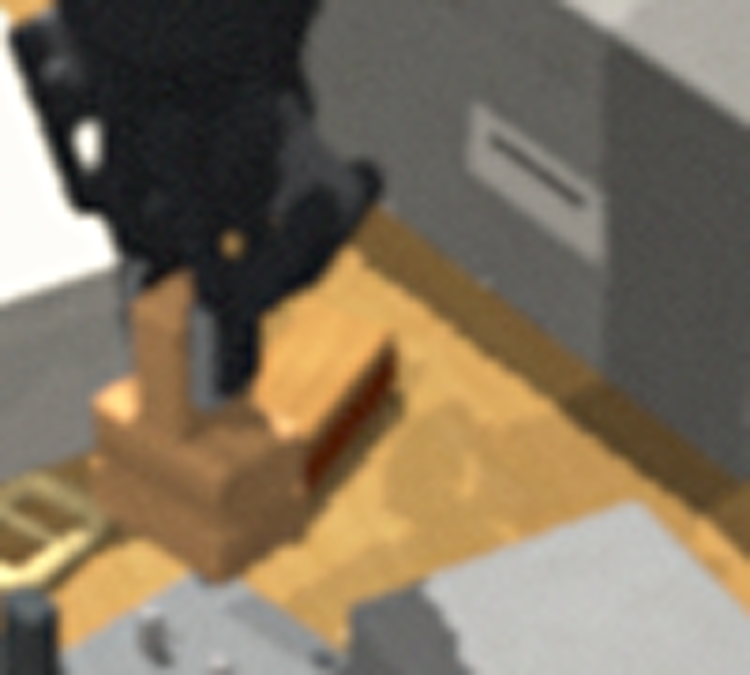

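View pics/w5.png

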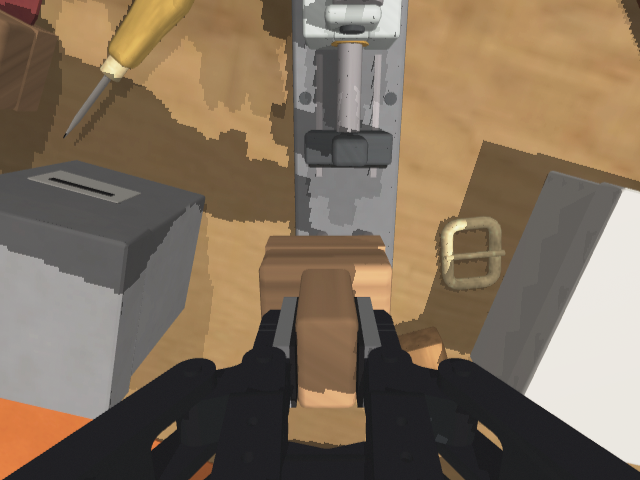

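{"api": "arm_command", "payload": {"motion": [{"x":-0.005,"y":0.004,"z":0.03,"roll":0.004,"fingers":0},{"x":-0.002,"y":0.004,"z":0.03,"roll":0.004,"fingers":0},{"x":0,"y":0,"z":0.01,"roll":0,"fingers":0},{"x":0,"y":0,"z":0,"roll":0,"fingers":0}]}}

```text
clock: 7.4
eef_pos: [0.6873, 0.0679, 0.16]
tool_rot: [0.427, 0.564, -0.434, 0.558]
ft_force: [-1.0, 1.0, -2.4]
grip_width: 0.0189
```

```bash
python3 -c "
from plan import *
plan((.671,.125,.15),.253); camera('wrist'); camera('wrist');plan(); snap('wrist','w6'); crop('w6',250,60,450,300,3,'c13')
plan((.671,.125,.15),.253)"
```

```text
t 7.4 pos [0.6873 0.0679 0.16  ] ang 0.2621 toolx [-0.0123 -0.0027 -0.9999] w 0.0189 j [ 0.1   0.68  0.5   1.41 -0.    1.41] F [-1.   1.  -2.4]
roll 0.0091 (other -3.132 )
shift tool [ 0.01   -0.0008 -0.0594] rows>= 1.4436558790816916
t 7.5 pos [0.6869 0.0698 0.1599] ang 0.2639 toolx [-0.0124 -0.0019 -0.9999] w 0.0192 j [ 0.1   0.68  0.5   1.41 -0.    1.41] F [-0.7 -0.4 -2.4]
t 7.55 pos [0.6864 0.0705 0.1593] ang 0.2649 toolx [-0.0136 -0.0019 -0.9999] w 0.019 j [ 0.1   0.68  0.5   1.41 -0.    1.41] F [-0.3  0.2 -1.6]
roll 0.0119 (other -3.13 )
shift tool [ 0.0094 -0.0005 -0.0566] rows>= 1.3768378783967072
```

View pics/w6.png

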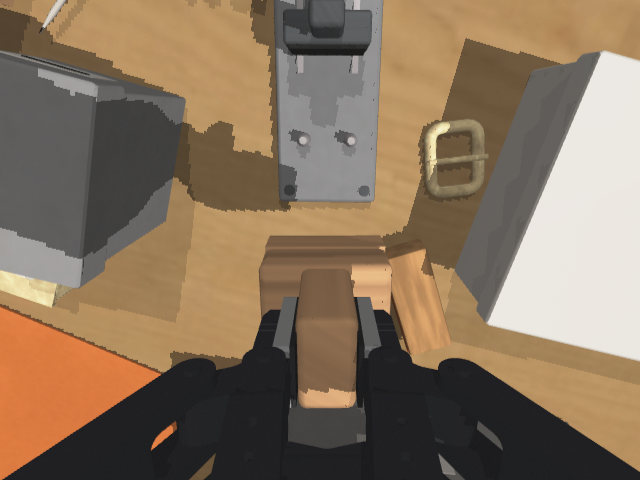

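```bash
python3 -c "
from h import *
crop('w6',265,110,390,215,6.4,'c14');crop('w6',250,225,400,420,4,'c15')"
```

```text
(no output)
```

View pics/c14.png

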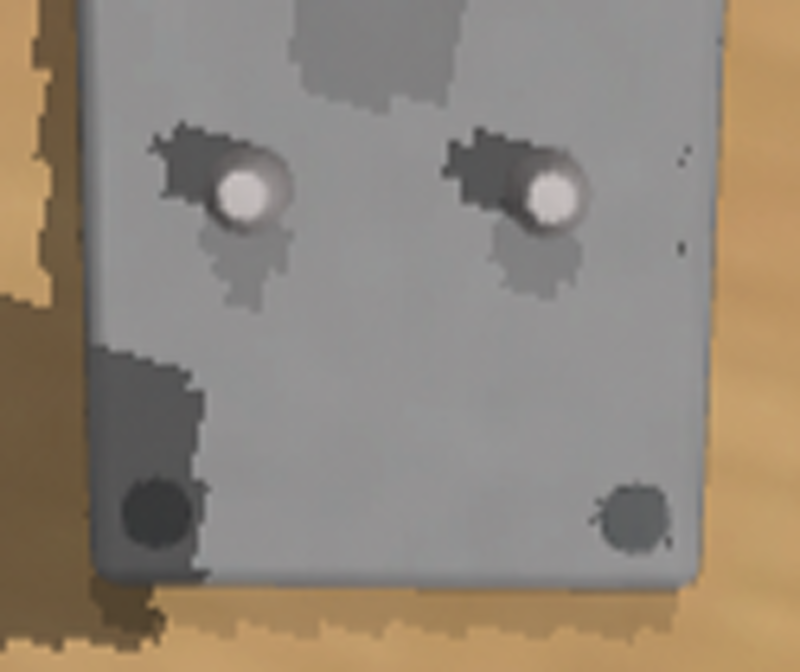

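View pics/c15.png

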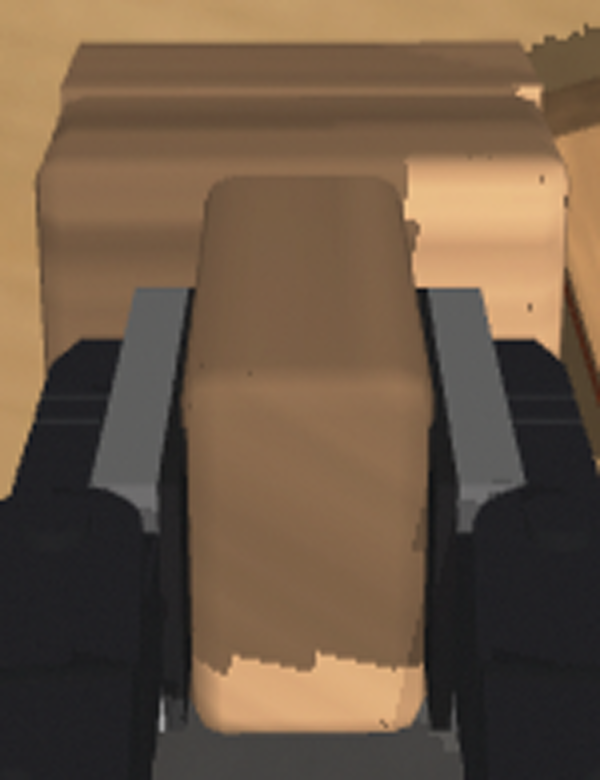

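```bash
cat > m.py <<'E'
from fit import *
from scipy.spatial.transform import Rotation as Ro
c=load('w6'); C=lambda u,v:(265+u/6.4-.42,110+v/6.4-.42); D=lambda u,v:(250+u/4-.37,225+v/4-.37)
O=[(c,(-16,-60,26),C(243,195)),(c,(16,-60,26),C(550,197)),(c,(-35,-105,12),C(90,582)),(c,(35,-105,12),C(703,585))]
for OO in (O[:2],O):
    p,r=fit(OO,(.656,.183,.253)); seat=p[:2]+.06*np.array([np.sin(p[2]),-np.cos(p[2])]); print('jig',p,'seat',seat,np.round(r,1).tolist())
L=np.array([(-28,18,0),(28,18,0),(-28,18,42),(28,18,42),(-10,17,86),(10,17,86),(-10,-17,86),(10,-17,86)],float)/1000
U=np.array([D(80,41),D(520,41),D(40,158),D(567,155),D(185,376),D(432,377),D(193,733),D(425,733)])
ok,rv,tv=cv2.solvePnP(L,U,c['intrinsics'],None)
print('res',np.round(cv2.projectPoints(L,rv,tv,c['intrinsics'],None)[0].reshape(-1,2)-U,1).tolist())
Rc=cv2.Rodrigues(c['rvec'])[0]; Rf=Rc.T@cv2.Rodrigues(rv)[0]; f=Rc.T@(tv.reshape(3)-c['tvec'].reshape(3))
print('form',f,'yaw',np.arctan2(Rf[1,0],Rf[0,0]),'z',Rf[:,2])
E
python3 m.py; python3 -c "
from plan import *
plan()"
```

```text
jig [0.65491995 0.18418417 0.2589887 ] seat [0.67028613 0.1261852 ] [[-0.1, 0.0], [0.1, 0.0]]
jig [0.65470835 0.18458864 0.26047796] seat [0.6701609  0.12661262] [[-0.2, -0.7], [0.1, -0.7], [-0.1, 0.8], [0.1, 1.0]]
res [[0.9, -0.1], [-0.7, -0.4], [-1.1, 0.7], [1.0, 0.9], [-0.7, 0.3], [0.9, -0.3], [-0.4, -0.3], [0.1, -0.7]]
form [0.68606584 0.06795755 0.10185531] yaw 0.26374054734254126 z [ 0.02496951 -0.00124273  0.99968744]
t 7.55 pos [0.6864 0.0705 0.1593] ang 0.2649 toolx [-0.0136 -0.0019 -0.9999] w 0.019 j [ 0.1   0.68  0.5   1.41 -0.    1.41] F [-0.3  0.2 -1.6]
```

```bash
cat >> plan.py <<'E'
SEAT=np.array([.6703,.1262]); JY=.259
def Roff():
    a=.2639; x=np.array([-.0124,-.0019,-.9999]); y=np.array([np.cos(a),np.sin(a),0]); y-=x*(x@y); y/=np.linalg.norm(y); R=np.c_[x,y,np.cross(x,y)]
    return R.T@(np.array([.6861,.0680,.1019])-np.array([.6869,.0698,.1599]))
def form(z=None):
    p,R,ang,o=pose(); f=p+R@Roff(); e=np.r_[SEAT-f[:2],0 if z is None else z-f[2]]
    print('t',round(float(o['clock']),2),'tcp',np.round(p,4),'form',np.round(f,4),'toolx',np.round(R[:,0],4),'F',np.round(o['ft_force'],1),'T',np.round(o['ft_torque'],2),'w',round(float(o['grip_width']),4))
    print('  err world',np.round(e,4),'tool',np.round(R.T@e,4),'roll',round(-(JY-.0002-(ang)),4))
E
python3 -c "
from plan import *
print(Roff()); form(.045)"
```

```text
[ 0.05800754 -0.00051873  0.00161019]
t 7.55 tcp [0.6864 0.0705 0.1593] form [0.6855 0.0687 0.1013] toolx [-0.0136 -0.0019 -0.9999] F [-0.3  0.2 -1.6] T [0.   0.01 0.04] w 0.019
  err world [-0.0152  0.0575 -0.0563] tool [ 0.0564  0.0011 -0.0594] roll 0.0061
```

{"api": "arm_command", "payload": {"motion": [{"x":0,"y":0.0,"z":-0.028,"roll":0.005,"fingers":0},{"x":0.005,"y":0.001,"z":-0.028,"roll":0,"fingers":0},{"x":0.02,"y":0,"z":0,"roll":0,"fingers":0},{"x":0.02,"y":0,"z":0,"roll":0,"fingers":0}]}}

```text
clock: 7.88
eef_pos: [0.6736, 0.1318, 0.1211]
tool_rot: [0.431, 0.562, -0.43, 0.56]
ft_force: [-0.2, -0.9, -2.4]
grip_width: 0.019
```

```bash
python3 -c "
from plan import *
form(.045)
camera('scene');camera('scene'); form(.045)"
```

```text
t 7.88 tcp [0.6736 0.1318 0.1211] form [0.6734 0.1302 0.0631] toolx [-0.0016  0.0025 -1.    ] F [-0.2 -0.9 -2.4] T [0.04 0.03 0.01] w 0.019
  err world [-0.0031 -0.004  -0.0181] tool [ 0.0181 -0.0041  0.0031] roll 0.0038
t 7.98 tcp [0.6707 0.1312 0.1171] form [0.67   0.1296 0.0591] toolx [-0.0105  0.0013 -0.9999] F [-0.4 -0.4 -1.7] T [ 0.    0.04 -0.04] w 0.0193
  err world [ 0.0003 -0.0034 -0.0141] tool [ 0.0141 -0.0005  0.0034] roll 0.0038
```

{"api": "arm_command", "payload": {"motion": [{"x":0.004,"y":-0.0003,"z":0.0034,"roll":0.004,"fingers":0},{"x":0.008,"y":0,"z":0,"roll":0,"fingers":0}]}}

```text
clock: 8.15
eef_pos: [0.6716, 0.1296, 0.1074]
tool_rot: [0.43, 0.563, -0.432, 0.558]
ft_force: [0.4, -0.1, -2.3]
grip_width: 0.0191
```

```bash
python3 -c "
from plan import *
form(.035)
snap('scene','s5');snap('scene','s6'); form(.035); snap('wrist','w7'); crop('s6',290,140,400,240,7,'c16')"
```

```text
t 8.15 tcp [0.6716 0.1296 0.1074] form [0.6711 0.128  0.0494] toolx [-0.0076  0.0017 -1.    ] F [ 0.4 -0.1 -2.3] T [-0.05 -0.02  0.01] w 0.0191
  err world [-0.0008 -0.0018 -0.0144] tool [ 0.0144 -0.0011  0.0016] roll 0.002
t 8.25 tcp [0.6707 0.1294 0.1056] form [0.67   0.1278 0.0476] toolx [-0.0106  0.0015 -0.9999] F [-0.   0.1 -1.2] T [ 0.02 -0.02  0.02] w 0.0193
  err world [ 0.0003 -0.0016 -0.0126] tool [0.0126 0.     0.0016] roll 0.0018
```

View pics/c16.png

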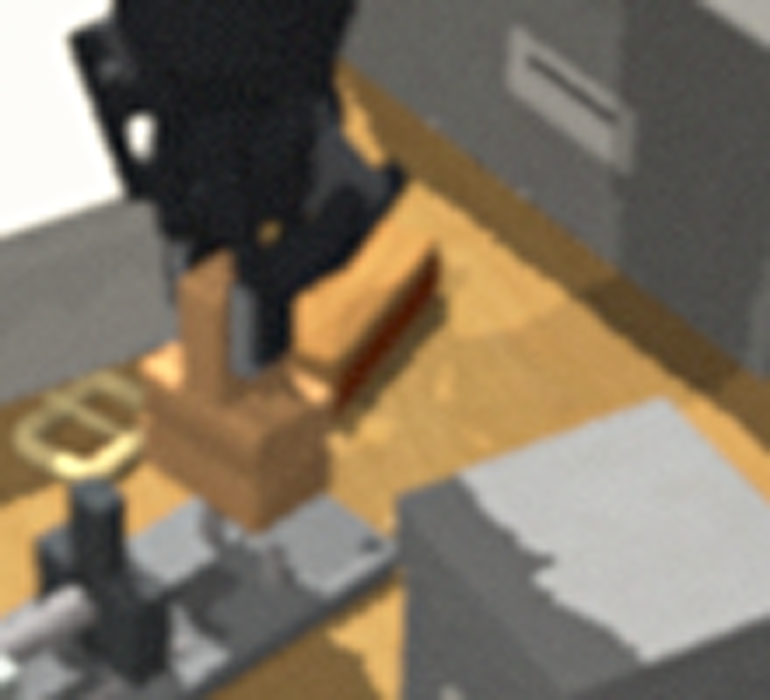

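View pics/w7.png

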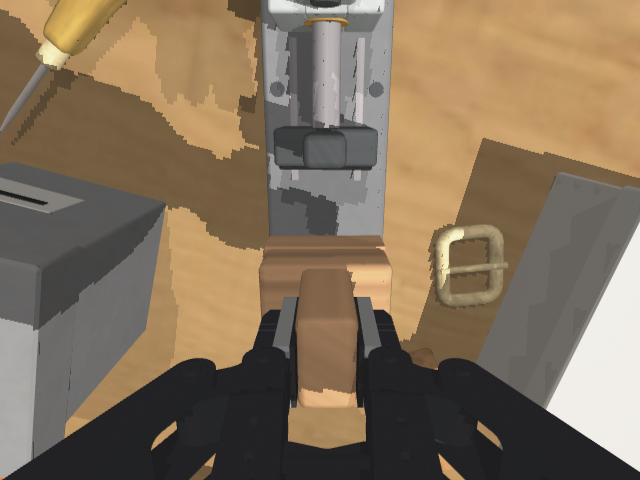

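```bash
python3 -c "
from h import *
crop('w7',250,170,400,300,5.3,'c17')"
```

```text
(no output)
```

View pics/c17.png

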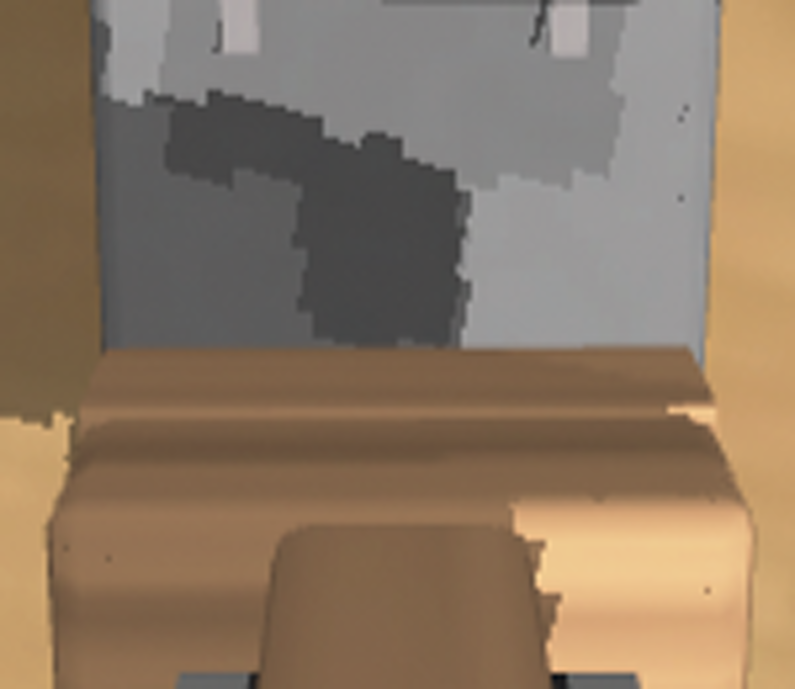

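```bash
python3 - <<'E'
from plan import *
c=load('w7'); C=lambda u,v:(250+u/5.3-.4,170+v/5.3-.4)
a=.259; X=np.array([np.cos(a),np.sin(a)])
for n,pts,z in(('bed',[(102,340),(704,340)],.012),('bed2',[(92,80),(716,80)],.012),('form',[(103,348),(692,348)],.0476)):
    q=[ray(c,*C(*p),z)[:2] for p in pts]; print(n,[round(float((w-SEAT)@X),4) for w in q], 'mid',(q[0]+q[1])/2)
    print('  y mid',((q[0]+q[1])/2-SEAT)@np.array([-np.sin(a),np.cos(a)]))
form(.035)
E
```

```text
bed [-0.0345, 0.0345] mid [0.66792245 0.13526034]
  y mid 0.009367072021473577
bed2 [-0.0344, 0.0346] mid [0.66030359 0.16425268]
  y mid 0.03934371246802345
form [-0.0288, 0.0286] mid [0.66528092 0.14471492]
  y mid 0.01918284101639344
t 8.3 tcp [0.671  0.1292 0.1062] form [0.6704 0.1276 0.0481] toolx [-0.0098  0.0015 -1.    ] F [ 0.1 -0.1 -1. ] T [-0.04  0.01  0.  ] w 0.0192
  err world [-0.0001 -0.0014 -0.0131] tool [ 0.0131 -0.0003  0.0014] roll 0.0015
```

{"api": "arm_command", "payload": {"motion": [{"x":0.005,"y":0,"z":0.0014,"roll":0.001,"fingers":0},{"x":0.009,"y":0,"z":0,"roll":0,"fingers":0}]}}

```text
clock: 8.47
eef_pos: [0.6737, 0.1275, 0.0951]
tool_rot: [0.431, 0.562, -0.431, 0.559]
ft_force: [-0.1, 0.3, -1.4]
grip_width: 0.0191
```

```bash
python3 -c "
from plan import *
form(.012)
camera('wrist'); form(.012); camera('wrist'); form(.012)"
```

```text
t 8.47 tcp [0.6737 0.1275 0.0951] form [0.6735 0.126  0.0371] toolx [-0.0034  0.0027 -1.    ] F [-0.1  0.3 -1.4] T [ 0.02 -0.   -0.04] w 0.0191
  err world [-0.0032  0.0002 -0.0251] tool [ 0.0251 -0.0029 -0.0009] roll -0.0006
t 8.52 tcp [0.6726 0.1274 0.0924] form [0.6721 0.1258 0.0344] toolx [-0.0068  0.0022 -1.    ] F [-0.2 -0.5 -3. ] T [ 0.    0.02 -0.01] w 0.0194
  err world [-0.0018  0.0004 -0.0224] tool [ 0.0224 -0.0015 -0.0007] roll -0.0005
t 8.57 tcp [0.6718 0.1274 0.0924] form [0.6712 0.1258 0.0343] toolx [-0.0087  0.0019 -1.    ] F [-0.4 -0.5 -2.6] T [ 0.01  0.   -0.01] w 0.0189
  err world [-0.0009  0.0004 -0.0223] tool [ 0.0224 -0.0006 -0.0005] roll -0.0004
```

{"api": "arm_command", "payload": {"motion": [{"x":0.007,"y":-0.0004,"z":-0.0005,"roll":0,"fingers":0}]}}

```text
clock: 8.65
eef_pos: [0.6724, 0.1277, 0.0866]
tool_rot: [0.431, 0.562, -0.432, 0.558]
ft_force: [1.7, 0.5, -1.3]
grip_width: 0.0193
```

```bash
python3 -c "
from plan import *
form(.012)
camera('wrist');camera('wrist'); form(.012)"
```

```text
t 8.65 tcp [0.6724 0.1277 0.0866] form [0.672  0.1261 0.0286] toolx [-0.0058  0.0025 -1.    ] F [ 1.7  0.5 -1.3] T [-0.02 -0.06  0.  ] w 0.0193
  err world [-0.0017  0.0001 -0.0166] tool [ 0.0166 -0.0015 -0.0004] roll -0.001
t 8.75 tcp [0.6701 0.1274 0.0836] form [0.6694 0.1258 0.0256] toolx [-0.0116  0.0014 -0.9999] F [-0.3 -0.4 -1.5] T [-0.02 -0.04 -0.06] w 0.019
  err world [ 0.0009  0.0004 -0.0136] tool [ 0.0136  0.0011 -0.0001] roll -0.0006
```

{"api": "arm_command", "payload": {"motion": [{"x":0.005,"y":0.0008,"z":0,"roll":0,"fingers":0}]}}

```text
clock: 8.83
eef_pos: [0.6715, 0.1277, 0.0793]
tool_rot: [0.43, 0.563, -0.433, 0.557]
ft_force: [-0.5, 0.4, -0.8]
grip_width: 0.0195
```

```bash
python3 -c "
from plan import *
form(.012)
camera('wrist');camera('wrist'); form(.012)"
```

```text
t 8.83 tcp [0.6715 0.1277 0.0793] form [0.6708 0.1262 0.0213] toolx [-0.0099  0.0017 -0.9999] F [-0.5  0.4 -0.8] T [ 0.   -0.04 -0.02] w 0.0195
  err world [-0.0005  0.     -0.0093] tool [ 0.0093 -0.0004 -0.0001] roll -0.0007
t 8.93 tcp [0.6702 0.1275 0.0773] form [0.6693 0.1259 0.0193] toolx [-0.0137  0.001  -0.9999] F [ 0.7  0.4 -2. ] T [ 0.   -0.04  0.01] w 0.0189
  err world [ 0.001   0.0003 -0.0073] tool [ 0.0072  0.0012 -0.    ] roll -0.0006
```

{"api": "arm_command", "payload": {"motion": [{"x":0.005,"y":0.0008,"z":0,"roll":0,"fingers":0}]}}

```text
clock: 9.02
eef_pos: [0.6716, 0.1279, 0.0732]
tool_rot: [0.429, 0.564, -0.434, 0.557]
ft_force: [-0.5, 0.1, -0.9]
grip_width: 0.0189
```

```bash
python3 -c "
from plan import *
form(.012)
camera('wrist');camera('wrist'); form(.012)"
```

```text
t 9.02 tcp [0.6716 0.1279 0.0732] form [0.6709 0.1263 0.0152] toolx [-0.0117  0.0014 -0.9999] F [-0.5  0.1 -0.9] T [-0.   -0.01  0.01] w 0.0189
  err world [-0.0006 -0.0001 -0.0032] tool [ 0.0032 -0.0005 -0.    ] roll -0.0006
t 9.12 tcp [0.6705 0.1276 0.0711] form [0.6696 0.126  0.0131] toolx [-1.490e-02  5.000e-04 -9.999e-01] F [ 0.8 -0.6 -2.1] T [-0.07 -0.11  0.02] w 0.0193
  err world [ 0.0007  0.0002 -0.0011] tool [ 0.0011  0.0008 -0.    ] roll -0.0005
```

Nearly home; a small press, then a look.

{"api": "arm_command", "payload": {"motion": [{"x":0.003,"y":0.0008,"z":0,"roll":0,"fingers":0}]}}

```text
clock: 9.2
eef_pos: [0.6717, 0.1279, 0.0686]
tool_rot: [0.429, 0.564, -0.434, 0.556]
ft_force: [0.8, 0.6, -1.9]
grip_width: 0.0194
```

```bash
python3 -c "
from plan import *
form(.012)
snap('scene','s7');snap('wrist','w8'); form(.012); crop('s7',290,140,400,240,7,'c18'); crop('w8',250,170,400,300,5.3,'c19')"
```

```text
t 9.2 tcp [0.6717 0.1279 0.0686] form [0.6708 0.1262 0.0106] toolx [-1.380e-02  7.000e-04 -9.999e-01] F [ 0.8  0.6 -1.9] T [-0.01 -0.07 -0.02] w 0.0194
  err world [-0.0005 -0.      0.0014] tool [-0.0014 -0.0005 -0.0001] roll -0.0006
t 9.3 tcp [0.6711 0.1279 0.0675] form [0.6701 0.1262 0.0095] toolx [-1.560e-02  5.000e-04 -9.999e-01] F [ 0.6 -0.3 -1.4] T [-0.02  0.01  0.  ] w 0.0191
  err world [0.0002 0.     0.0025] tool [-0.0025  0.0002  0.    ] roll -0.0005
```

View pics/c18.png

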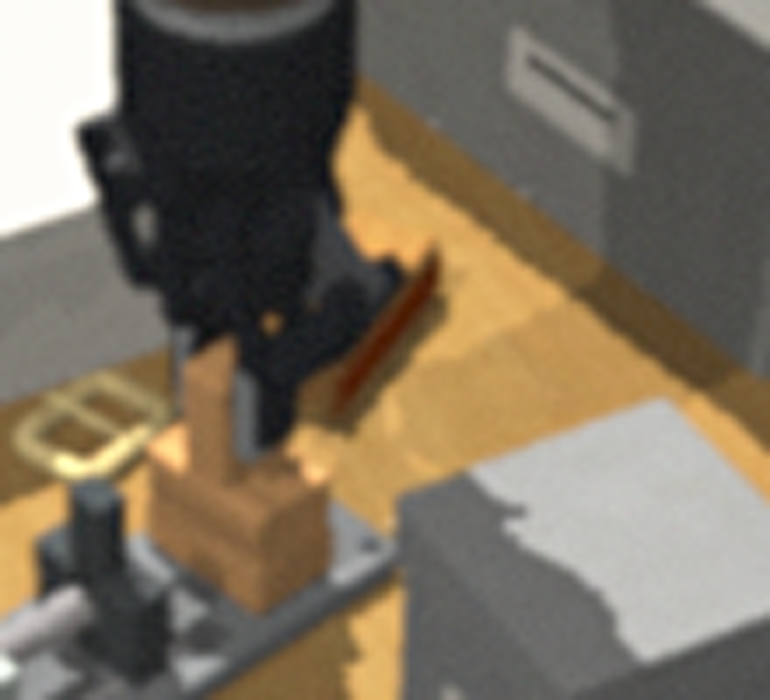

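View pics/c19.png

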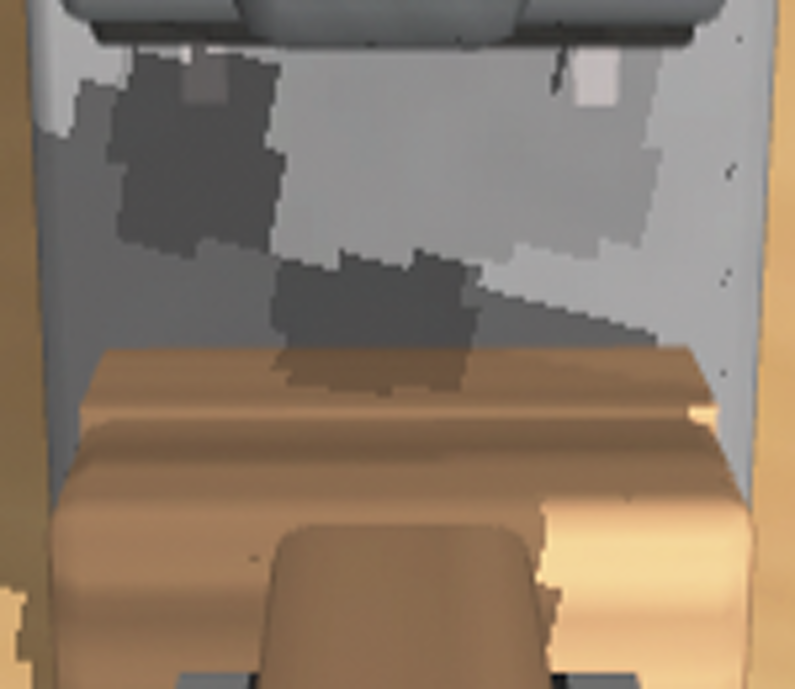

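{"api": "arm_command", "payload": {"motion": [{"x":0.003,"y":0,"z":0,"roll":0,"fingers":0}]}}

```text
clock: 9.38
eef_pos: [0.6713, 0.128, 0.0671]
tool_rot: [0.429, 0.564, -0.434, 0.556]
ft_force: [-9.7, -1.7, 25.0]
grip_width: 0.019
```

```bash
python3 -c "
from plan import *
form(.012)
camera('wrist');camera('wrist'); form(.012)"
```

```text
t 9.38 tcp [0.6713 0.128  0.0671] form [0.6704 0.1263 0.0091] toolx [-1.420e-02  8.000e-04 -9.999e-01] F [-9.7 -1.7 25. ] T [-0.45  2.08  0.05] w 0.019
  err world [-0.0001 -0.0001  0.0029] tool [-0.0029 -0.0002  0.0001] roll -0.0004
t 9.48 tcp [0.6713 0.1279 0.0672] form [0.6704 0.1263 0.0092] toolx [-1.380e-02  8.000e-04 -9.999e-01] F [-4.1 -0.3  9. ] T [-0.19  0.81  0.01] w 0.0193
  err world [-0.0001 -0.0001  0.0028] tool [-0.0028 -0.0002  0.0001] roll -0.0005
```

{"api": "arm_command", "payload": {"motion": [{"x":0,"y":0,"z":0,"roll":0,"fingers":0.6},{"x":0,"y":0,"z":0,"roll":0,"fingers":0.6},{"x":-0.005,"y":0,"z":0,"roll":0,"fingers":0.6},{"x":-0.03,"y":0,"z":0,"roll":0,"fingers":0.6},{"x":-0.03,"y":0,"z":0,"roll":0,"fingers":0.6},{"x":-0.02,"y":0,"z":0,"roll":0,"fingers":0.6}]}}

```text
clock: 9.98
eef_pos: [0.6693, 0.1274, 0.1505]
tool_rot: [0.426, 0.567, -0.437, 0.554]
ft_force: [0.7, 0.3, 0.4]
grip_width: 0.0512
```

```bash
python3 -c "
from plan import *
form(.012)
snap('scene','s8');snap('wrist','w9'); form(.012); crop('s8',260,140,400,245,5.7,'c20')"
```

```text
t 9.98 tcp [0.6693 0.1274 0.1505] form [0.6678 0.1257 0.0926] toolx [-2.340e-02 -9.000e-04 -9.997e-01] F [0.7 0.3 0.4] T [-0.01 -0.05 -0.  ] w 0.0512
  err world [ 0.0025  0.0005 -0.0806] tool [0.0805 0.0044 0.0006] roll -0.0003
t 10.08 tcp [0.6718 0.1279 0.1537] form [0.6708 0.1262 0.0957] toolx [-1.550e-02  6.000e-04 -9.999e-01] F [ 1.  -0.1  0.4] T [-0.03 -0.03 -0.  ] w 0.0509
  err world [-0.0005 -0.     -0.0837] tool [0.0837 0.0007 0.0003] roll -0.0004
```

View pics/c20.png

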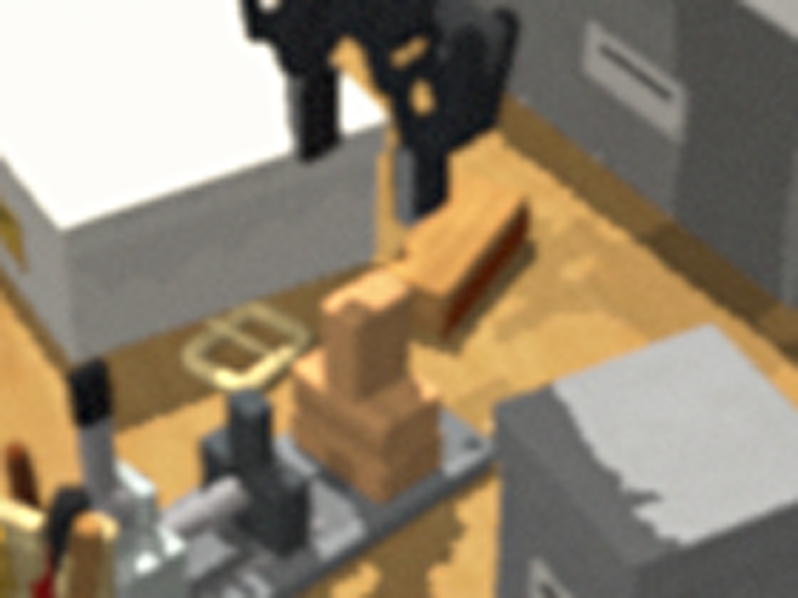

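View pics/w9.png

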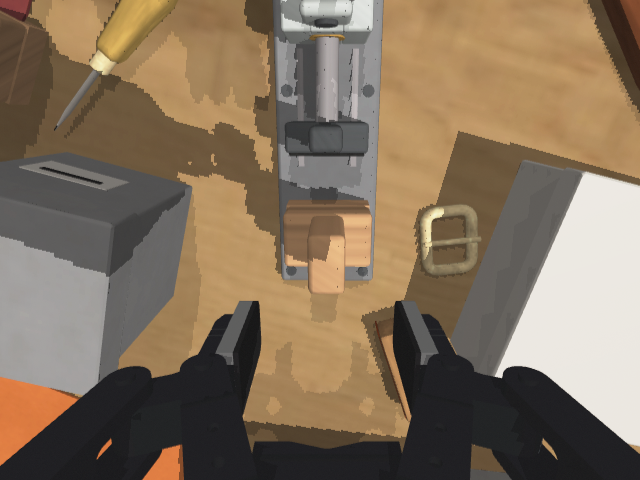

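```bash
python3 -c "
from h import *
crop('w9',265,0,390,150,5.3,'c21');crop('w9',270,190,385,300,6,'c22')"
```

```text
(no output)
```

View pics/c21.png

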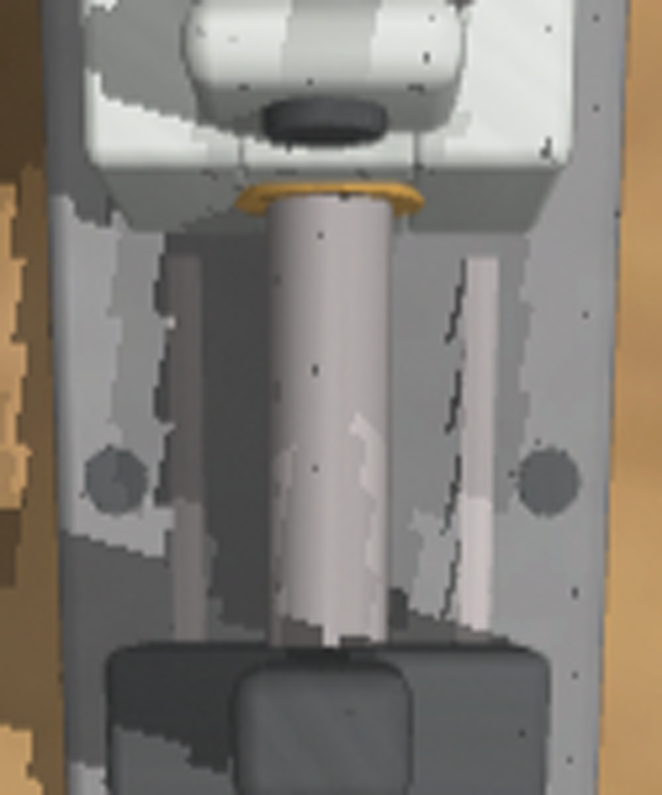

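View pics/c22.png

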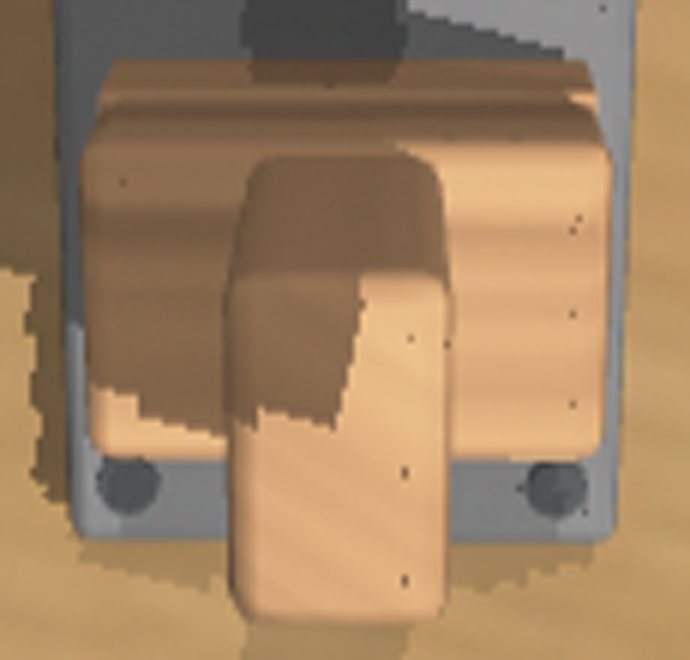

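```bash
python3 - <<'E'
from plan import *
c=load('w9'); C=lambda u,v:(270+u/6-.42,190+v/6-.42); D=lambda u,v:(265+u/5.3-.4,v/5.3-.4)
a=.259; R=np.array([[np.cos(a),np.sin(a)],[-np.sin(a),np.cos(a)]])
J=lambda uv,z: np.round(R@(ray(c,*uv,z)[:2]-SEAT)*1000,1)
print('rib top far',J(C(228,275),.098),J(C(450,275),.098),'near',J(C(232,618),.098),J(C(445,618),.098))
print('bottom edge',J(C(107,60),.012),J(C(590,60),.012),'bed end',J(C(75,538),.012),J(C(617,540),.012))
print('post back edge',J(D(237,665),.0815),J(D(410,668),.0815),'jaw top back',J(D(110,648),.0495),J(D(545,650),.0495))
E
```

```text
rib top far [-8.6 17.6] [10.4 17.7] near [ -8.7 -14.6] [ 10.4 -14.5]
bottom edge [-28.2  18.3] [29.5 18.5] bed end [-34.1 -43.5] [ 34.8 -43.4]
post back edge [-8.  71.9] [ 8.8 71.6] jaw top back [-23.9  72.8] [24.5 72.6]
```

```bash
python3 -c "
from plan import *
plan((.6529,.1919,.13),.259)"
```

```text
t 10.08 pos [0.6718 0.1279 0.1537] ang 0.2584 toolx [-1.550e-02  6.000e-04 -9.999e-01] w 0.0509 j [0.19 0.67 0.47 1.39 0.   1.5 ] F [ 1.  -0.1  0.4]
roll -0.0006 (other 3.141 )
shift tool [ 0.024  -0.0016 -0.0666] rows>= 1.6988032222852618
```

{"api": "arm_command", "payload": {"motion": [{"x":0,"y":-0.001,"z":-0.03,"roll":0,"fingers":0.55},{"x":0.005,"y":0,"z":-0.03,"roll":0,"fingers":0.55},{"x":0.015,"y":0,"z":-0.005,"roll":0,"fingers":0.55},{"x":0,"y":0,"z":0,"roll":0,"fingers":0.55}]}}

```text
clock: 10.42
eef_pos: [0.6555, 0.1909, 0.134]
tool_rot: [0.431, 0.563, -0.435, 0.556]
ft_force: [-0.4, 0.3, -0.9]
grip_width: 0.0467
```

```bash
python3 -c "
from plan import *
camera('wrist');camera('wrist')
plan((.6529,.1919,.058),.259)"
```

```text
t 10.52 pos [0.657  0.1901 0.1366] ang 0.253 toolx [-0.0076  0.0024 -1.    ] w 0.047 j [0.28 0.67 0.42 1.33 0.   1.6 ] F [ 0.2 -0.3  0.2]
roll -0.006 (other 3.136 )
shift tool [ 0.0787 -0.003  -0.0024] rows>= 1.8885570765663422
```

{"api": "arm_command", "payload": {"motion": [{"x":0.02,"y":-0.003,"z":-0.002,"roll":-0.006,"fingers":0.55},{"x":0.025,"y":0,"z":0,"roll":0,"fingers":0.55},{"x":0.018,"y":0,"z":0,"roll":0,"fingers":0.55}]}}

```text
clock: 10.77
eef_pos: [0.6591, 0.1904, 0.0797]
tool_rot: [0.435, 0.559, -0.429, 0.561]
ft_force: [0.2, 0.8, -1.1]
grip_width: 0.0471
```

```bash
python3 -c "
from plan import *
camera('wrist');snap('wrist','w10')
plan((.6529,.1919,.058),.259)"
```

```text
t 10.87 pos [0.6567 0.1896 0.0769] ang 0.2563 toolx [-5.0e-04  3.5e-03 -1.0e+00] w 0.0468 j [0.28 0.7  0.32 1.19 0.   1.59] F [-0.5 -0.9 -0.8]
roll -0.0027 (other 3.139 )
shift tool [ 0.0189 -0.0031 -0.0032] rows>= 0.46626485631288006
```

View pics/w10.png

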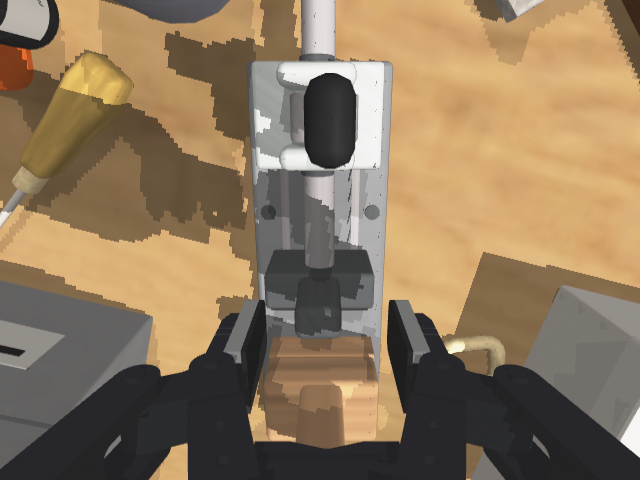

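{"api": "arm_command", "payload": {"motion": [{"x":0.006,"y":-0.004,"z":-0.0035,"roll":-0.003,"fingers":0.55},{"x":0.01,"y":0,"z":0,"roll":0,"fingers":0.55}]}}

```text
clock: 11.03
eef_pos: [0.6545, 0.1907, 0.0642]
tool_rot: [0.434, 0.56, -0.43, 0.56]
ft_force: [0.2, -0.3, 0.7]
grip_width: 0.0469
```

```bash
python3 -c "
from plan import *
camera('wrist');camera('wrist')
plan((.6529,.1919,.058),.259)"
```

```text
t 11.13 pos [0.6539 0.1901 0.0622] ang 0.2564 toolx [ 0.0019  0.0034 -1.    ] w 0.0472 j [0.28 0.7  0.29 1.15 0.   1.6 ] F [ 0.2 -0.2 -0.7]
roll -0.0026 (other 3.139 )
shift tool [ 0.0042 -0.0006 -0.0019] rows>= 0.11289410849558532
```

{"api": "arm_command", "payload": {"motion": [{"x":0.004,"y":0,"z":-0.001,"roll":-0.002,"fingers":0.3},{"x":0,"y":0,"z":0,"roll":0,"fingers":0},{"x":0,"y":0,"z":0,"roll":0,"fingers":0},{"x":0,"y":0,"z":0,"roll":0,"fingers":0}]}}

```text
clock: 11.47
eef_pos: [0.6533, 0.1901, 0.0601]
tool_rot: [0.433, 0.561, -0.431, 0.559]
ft_force: [2.6, 1.6, -6.8]
grip_width: 0.0164
```

```bash
python3 -c "
from plan import *
plan();camera('wrist');snap('wrist','w11')
plan((.6529,.1919,.058),.259)"
```

```text
t 11.47 pos [0.6533 0.1901 0.0601] ang 0.2573 toolx [ 1.0e-04  3.3e-03 -1.0e+00] w 0.0164 j [0.28 0.7  0.28 1.15 0.   1.6 ] F [ 2.6  1.6 -6.8]
t 11.57 pos [0.6533 0.1901 0.0601] ang 0.2573 toolx [ 2.0e-04  3.2e-03 -1.0e+00] w 0.0165 j [0.28 0.7  0.28 1.15 0.   1.6 ] F [-1.7  1.1 -1.4]
roll -0.0017 (other 3.14 )
shift tool [ 0.0021  0.     -0.0018] rows>= 0.06653250545488573
```

View pics/w11.png

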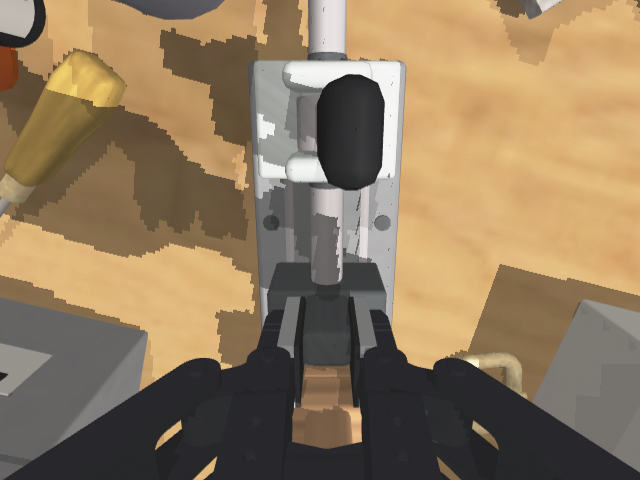

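{"api": "arm_command", "payload": {"motion": [{"x":0,"y":0,"z":0.01,"roll":-0.001,"fingers":0},{"x":0,"y":0,"z":0.01,"roll":0,"fingers":0},{"x":0,"y":0,"z":0.006,"roll":0,"fingers":0}]}}

```text
clock: 11.82
eef_pos: [0.6596, 0.1661, 0.0601]
tool_rot: [0.432, 0.562, -0.429, 0.559]
ft_force: [-1.1, 1.8, -1.7]
grip_width: 0.0166
```

```bash
cat >> plan.py <<'E'
def sj():
    p,R,ang,o=pose(); c,s=np.cos(JY),np.sin(JY); q=p[:2]-SEAT; F=o['ft_force']
    print('t',round(float(o['clock']),2),'seatframe x,y mm',np.round([1000*(c*q[0]+s*q[1]),1000*(-s*q[0]+c*q[1])],1),'z',round(p[2],4),'ang',round(ang,4),'toolx',np.round(R[:2,0],4),'Fjig',np.round([c*F[0]+s*F[1],-s*F[0]+c*F[1],F[2]],1),'w',round(float(o['grip_width']),4))
E
python3 -c "
from plan import *
sj();camera('wrist');camera('wrist');sj()"
```

```text
t 11.82 seatframe x,y mm [-0.1 41.3] z 0.0601 ang 0.2616 toolx [-0.0009  0.0056] Fjig [-0.6  2.1 -1.7] w 0.0166
t 11.92 seatframe x,y mm [-0.2 39.9] z 0.0601 ang 0.2597 toolx [-0.0004  0.0039] Fjig [-0.8 -1.7 -1. ] w 0.0165
```

{"api": "arm_command", "payload": {"motion": [{"x":0,"y":0,"z":0.006,"roll":0,"fingers":0},{"x":0,"y":0,"z":0.003,"roll":0,"fingers":0}]}}

```text
clock: 12.08
eef_pos: [0.6623, 0.1556, 0.0601]
tool_rot: [0.432, 0.562, -0.43, 0.559]
ft_force: [-1.6, 3.6, -0.5]
grip_width: 0.0165
```

```bash
python3 -c "
from plan import *
sj();camera('wrist');camera('wrist');sj()"
```

```text
t 12.08 seatframe x,y mm [-0.2 30.5] z 0.0601 ang 0.2595 toolx [-0.0008  0.0054] Fjig [-0.6  3.9 -0.5] w 0.0165
t 12.18 seatframe x,y mm [-0.2 30.6] z 0.0601 ang 0.2594 toolx [-0.0007  0.0047] Fjig [-1.2 -0.3 -1.8] w 0.0168
```

{"api": "arm_command", "payload": {"motion": [{"x":0,"y":0,"z":0.002,"roll":0,"fingers":0}]}}

```text
clock: 12.27
eef_pos: [0.6623, 0.1555, 0.0601]
tool_rot: [0.433, 0.563, -0.429, 0.558]
ft_force: [-3.5, 9.4, -1.1]
grip_width: 0.0168
```

```bash
python3 -c "
from plan import *
sj();camera('wrist');snap('wrist','w12');sj()"
```

```text
t 12.27 seatframe x,y mm [-0.2 30.4] z 0.0601 ang 0.2604 toolx [-0.0018  0.0085] Fjig [-0.9 10.  -1.1] w 0.0168
t 12.37 seatframe x,y mm [-0.2 30.5] z 0.0601 ang 0.2606 toolx [-0.0016  0.0081] Fjig [-1.8  5.7 -2.6] w 0.0168
```

View pics/w12.png

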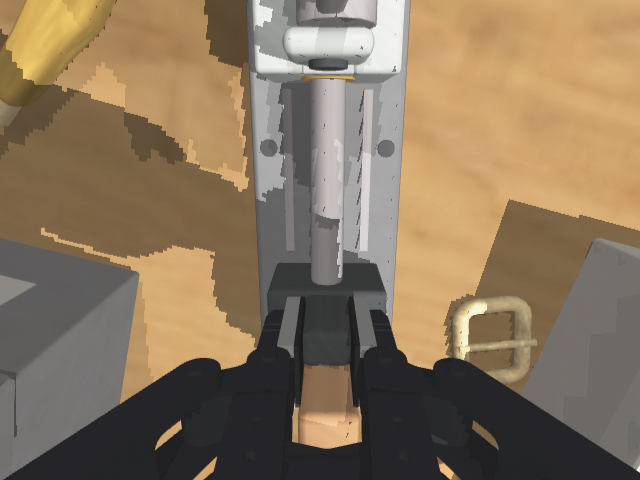

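{"api": "arm_command", "payload": {"motion": [{"x":0,"y":0,"z":0,"roll":0,"fingers":0.4},{"x":0,"y":0,"z":0,"roll":0,"fingers":0.4},{"x":-0.02,"y":0,"z":0,"roll":0,"fingers":0.4},{"x":-0.035,"y":0,"z":0,"roll":0,"fingers":0.4},{"x":-0.035,"y":0,"z":0,"roll":0,"fingers":0.2},{"x":-0.03,"y":0,"z":0,"roll":0,"fingers":0},{"x":-0.01,"y":0,"z":0,"roll":0,"fingers":0}]}}

```text
clock: 12.95
eef_pos: [0.6622, 0.1523, 0.1914]
tool_rot: [0.43, 0.562, -0.431, 0.56]
ft_force: [0.4, -0.4, 1.1]
grip_width: 0.0
```

```bash
python3 -c "
from plan import *
sj();camera('wrist');snap('wrist','w13');snap('scene','s9');sj();crop('s9',230,130,400,260,4.7,'c23')"
```

```text
t 12.95 seatframe x,y mm [-1.1 27.3] z 0.1914 ang 0.2618 toolx [-0.0043 -0.0001] Fjig [ 0.3 -0.5  1.1] w 0.0
t 13.1 seatframe x,y mm [-2.4 27.5] z 0.1871 ang 0.2618 toolx [-0.0091 -0.0006] Fjig [ 1.1  0.1 -0.4] w -0.0003
```

View pics/w13.png

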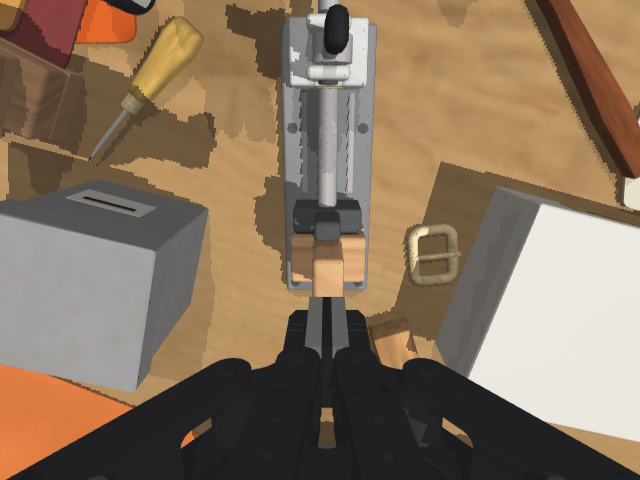

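View pics/c23.png

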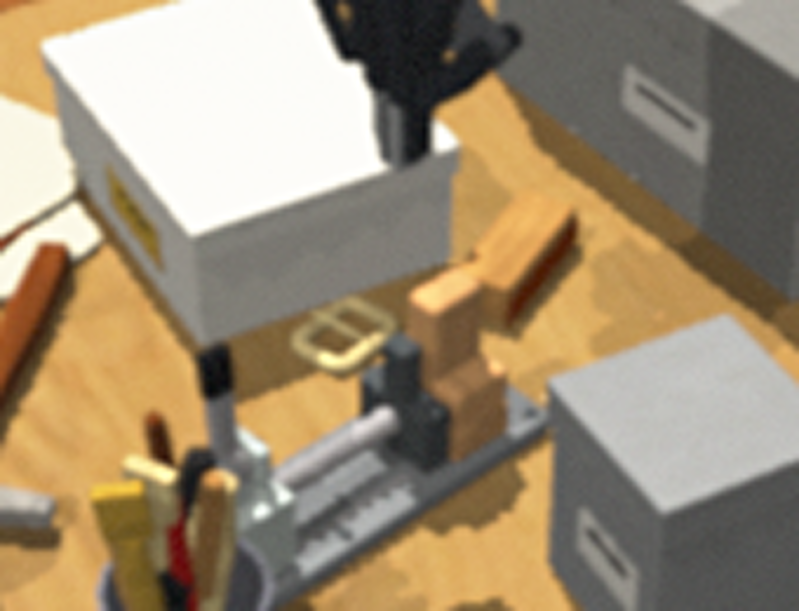

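```bash
python3 - <<'E'
from plan import *
t=load('top0');s=load('scene0')
c,sn=np.cos(JY),np.sin(JY)
def tri(a,b):
    P=[]
    for cam,uv in((t,a),(s,b)):
        R=cv2.Rodrigues(cam['rvec'])[0]; P.append(cam['intrinsics']@np.c_[R,cam['tvec'].reshape(3,1)])
    X=cv2.triangulatePoints(P[0],P[1],np.array(a,float).reshape(2,1),np.array(b,float).reshape(2,1)); X=(X[:3]/X[3]).ravel(); q=X[:2]-SEAT
    return np.round(X,3),np.round([c*q[0]+sn*q[1],-sn*q[0]+c*q[1]],3)
T=lambda u,v:(225+u/4,130+v/4); S=lambda u,v:(250+u/4,180+v/4)
print('brown',tri(T(128,350),S(50,160)));print('black',tri(T(163,380),S(92,190)));print('tan',tri(T(165,415),S(103,205)));print('yel',tri(T(35,452),S(20,220)))
print('lever tip',tri(T(240,240),S(103,100)))
q=np.array([.553,.311])-SEAT;print('cup',c*q[0]+sn*q[1],-sn*q[0]+c*q[1])
E
```

```text
brown (array([0.58 , 0.314, 0.164]), array([-0.039,  0.204]))
black (array([0.569, 0.298, 0.146]), array([-0.053,  0.192]))
tan (array([0.552, 0.299, 0.15 ]), array([-0.07 ,  0.197]))
yel (array([0.528, 0.352, 0.186]), array([-0.08 ,  0.255]))
lever tip (array([0.639, 0.261, 0.136]), array([0.005, 0.138]))
cup -0.06605776990288709 0.2086784632765375
```

```bash
cat >> plan.py <<'E'
def go(x,y,z,a=JY):
    c,s=np.cos(JY),np.sin(JY); sj(); plan((SEAT[0]+(c*x-s*y)/1000,SEAT[1]+(s*x+c*y)/1000,z),a)
E
python3 -c "
from plan import *
go(30,131,.2)"
```

```text
t 13.1 seatframe x,y mm [-2.4 27.5] z 0.1871 ang 0.2618 toolx [-0.0091 -0.0006] Fjig [ 1.1  0.1 -0.4] w -0.0003
t 13.1 pos [0.6609 0.1522 0.1871] ang 0.2618 toolx [-9.1e-03 -6.0e-04 -1.0e+00] w -0.0003 j [0.23 0.64 0.5  1.44 0.   1.53] F [ 1.   0.3 -0.4]
roll 0.0028 (other -3.139 )
shift tool [-0.013   0.0326 -0.1034] rows>= 2.6182161976056935
```

{"api": "arm_command", "payload": {"motion": [{"x":-0.01,"y":0.008,"z":-0.025,"roll":0.002,"fingers":0},{"x":-0.004,"y":0.008,"z":-0.025,"roll":0,"fingers":0},{"x":0,"y":0.008,"z":-0.025,"roll":0,"fingers":0},{"x":0,"y":0.008,"z":-0.022,"roll":0,"fingers":0},{"x":0,"y":0,"z":0,"roll":0,"fingers":0}]}}

```text
clock: 13.52
eef_pos: [0.6646, 0.2524, 0.1904]
tool_rot: [0.426, 0.564, -0.44, 0.554]
ft_force: [-1.0, 0.8, -1.5]
grip_width: -0.0001
```

```bash
python3 -c "
from plan import *
camera('wrist');snap('wrist','w14');go(30,131,.112)"
```

```text
t 13.62 seatframe x,y mm [ 25.8 119.8] z 0.1902 ang 0.2503 toolx [-0.024  -0.0104] Fjig [-0.3 -0.4 -0.2] w 0.0003
t 13.62 pos [0.6645 0.2487 0.1902] ang 0.2503 toolx [-0.024  -0.0104 -0.9997] w 0.0003 j [ 0.36  0.73  0.68  1.54 -0.    1.68] F [-0.2 -0.5 -0.2]
roll -0.0087 (other 3.133 )
shift tool [ 0.078   0.0061 -0.0115] rows>= 1.8964927424330067
```

View pics/w14.png

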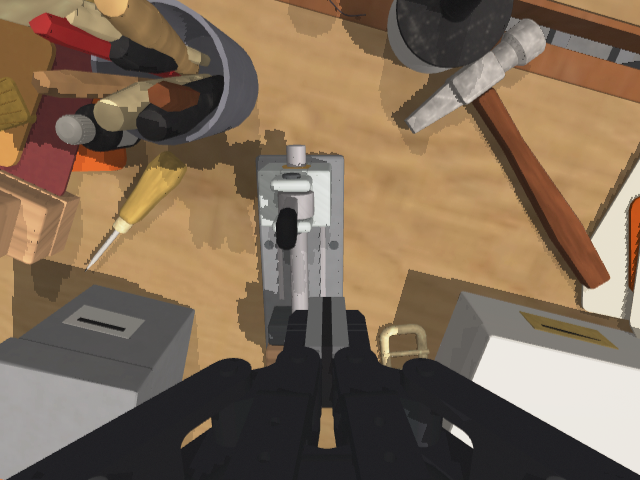

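{"api": "arm_command", "payload": {"motion": [{"x":0.0,"y":0.007,"z":-0.011,"roll":-0.008,"fingers":0},{"x":0.02,"y":0,"z":0,"roll":0,"fingers":0},{"x":0.02,"y":0,"z":0,"roll":0,"fingers":0}]}}

```text
clock: 13.87
eef_pos: [0.6698, 0.2576, 0.151]
tool_rot: [0.425, 0.563, -0.44, 0.557]
ft_force: [0.0, 0.2, -0.1]
grip_width: 0.0001
```

```bash
python3 -c "
from plan import *
sj();camera('wrist');snap('scene','s10');go(30,131,.112);crop('s10',230,130,400,260,4.7,'c24')"
```

```text
t 13.87 seatframe x,y mm [ 33.2 127.1] z 0.151 ang 0.2554 toolx [-0.0193 -0.0112] Fjig [ 0.1  0.2 -0.1] w 0.0001
t 13.97 seatframe x,y mm [ 30.2 126.8] z 0.1469 ang 0.255 toolx [-0.028  -0.0141] Fjig [-0.3  0.1 -0.5] w 0.0
t 13.97 pos [0.6671 0.2565 0.1469] ang 0.255 toolx [-0.028  -0.0141 -0.9995] w 0.0 j [ 0.37  0.76  0.61  1.46 -0.    1.68] F [-0.3 -0.  -0.5]
roll -0.004 (other 3.138 )
shift tool [ 0.0349  0.0008 -0.0045] rows>= 0.8428200011160674
```

View pics/c24.png

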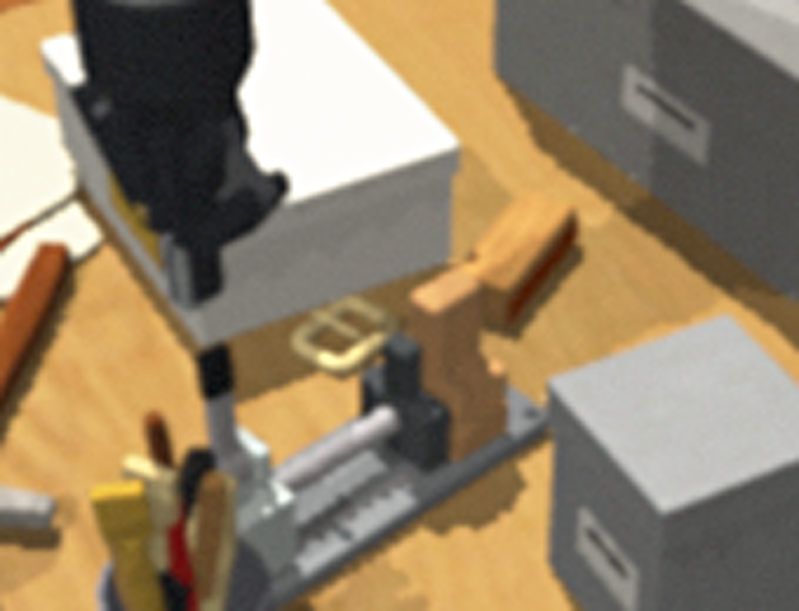

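{"api": "arm_command", "payload": {"motion": [{"x":0.015,"y":0.001,"z":-0.004,"roll":-0.004,"fingers":0},{"x":0.014,"y":0,"z":0,"roll":0,"fingers":0}]}}

```text
clock: 14.13
eef_pos: [0.6677, 0.258, 0.1205]
tool_rot: [0.423, 0.564, -0.441, 0.556]
ft_force: [-0.3, -0.9, -0.4]
grip_width: 0.0
```

```bash
python3 -c "
from plan import *
sj();camera('wrist');snap('wrist','w15');go(30,131,.112)"
```

```text
t 14.13 seatframe x,y mm [ 31.3 128.1] z 0.1205 ang 0.2562 toolx [-0.0244 -0.0135] Fjig [-0.5 -0.8 -0.4] w 0.0
t 14.23 seatframe x,y mm [ 30.1 127.3] z 0.119 ang 0.2555 toolx [-0.0277 -0.0152] Fjig [ 0.5 -0.9  0.1] w 0.0002
t 14.23 pos [0.6668 0.257  0.119 ] ang 0.2555 toolx [-0.0277 -0.0152 -0.9995] w 0.0002 j [ 0.37  0.77  0.56  1.4  -0.    1.68] F [ 0.7 -0.8  0.1]
roll -0.0035 (other 3.138 )
shift tool [ 0.007   0.0001 -0.0038] rows>= 0.19068052845581498
```

View pics/w15.png

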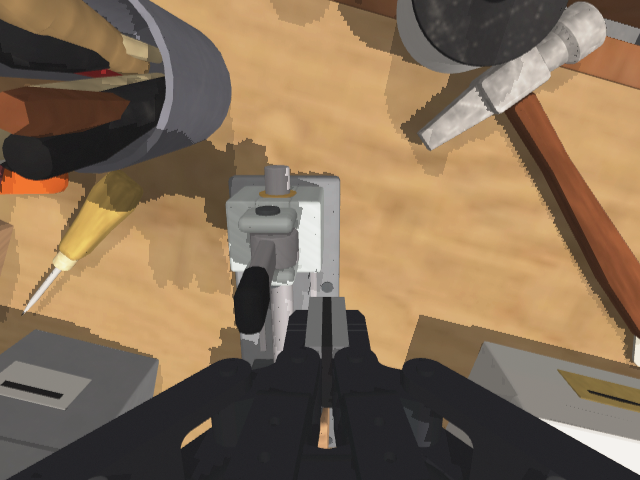

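```bash
python3 - <<'E'
from plan import *
c=load('w15'); a=JY; R=np.array([[np.cos(a),-np.sin(a)],[np.sin(a),np.cos(a)]])
W=lambda x,y,z: list(SEAT+R@np.array([x,y])/1000)+[z]
for th in (0,.2): 
  f=np.radians(10)-th; x=70*np.sin(f); z=.07+.07*np.cos(f)
  print(th,[np.round(proj(c,W(x,y,z))[0],0).tolist() for y in(131,140,149)])
print([np.round(proj(c,W(30,y,.119))[0],0).tolist() for y in(116,127.3,138)])
E
```

```text
0 [[271.0, 337.0], [270.0, 314.0], [269.0, 289.0]]
0.2 [[230.0, 339.0], [228.0, 315.0], [226.0, 290.0]]
[[325.0, 344.0], [325.0, 319.0], [325.0, 294.0]]
```

{"api": "arm_command", "payload": {"motion": [{"x":0.0,"y":-0.008,"z":-0.004,"roll":-0.003,"fingers":0},{"x":0.001,"y":-0.01,"z":0,"roll":0,"fingers":0}]}}

```text
clock: 14.4
eef_pos: [0.6501, 0.2547, 0.1198]
tool_rot: [0.422, 0.564, -0.442, 0.556]
ft_force: [1.0, 1.0, -0.4]
grip_width: 0.0002
```

```bash
python3 -c "
from plan import *
sj();camera('wrist');snap('wrist','w16');go(0,131,.116)"
```

```text
t 14.4 seatframe x,y mm [ 13.4 129.4] z 0.1198 ang 0.2558 toolx [-0.0259 -0.0148] Fjig [ 1.2  0.7 -0.4] w 0.0002
t 14.5 seatframe x,y mm [ 12.5 129. ] z 0.1207 ang 0.2557 toolx [-0.0262 -0.0153] Fjig [0.  0.1 0. ] w -0.0003
t 14.5 pos [0.6493 0.2541 0.1207] ang 0.2557 toolx [-0.0262 -0.0153 -0.9995] w -0.0003 j [ 0.38  0.73  0.49  1.36 -0.    1.69] F [-0.   0.1  0. ]
roll -0.0033 (other 3.138 )
shift tool [ 0.005  -0.0123 -0.002 ] rows>= 0.3230184189184676
```

View pics/w16.png

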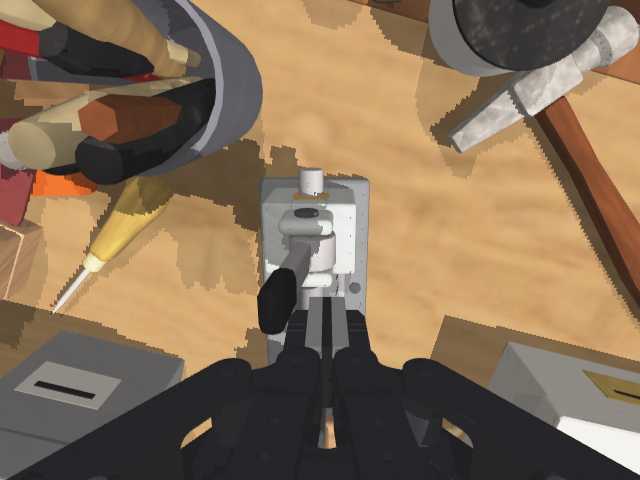

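{"api": "arm_command", "payload": {"motion": [{"x":0.003,"y":-0.009,"z":-0.002,"roll":0,"fingers":0},{"x":0.002,"y":-0.008,"z":0,"roll":0,"fingers":0}]}}

```text
clock: 14.67
eef_pos: [0.6351, 0.2512, 0.1192]
tool_rot: [0.424, 0.562, -0.441, 0.557]
ft_force: [0.8, 0.4, -0.6]
grip_width: 0.0002
```

```bash
python3 -c "
from plan import *
sj();camera('wrist');snap('wrist','w17');sj()"
```

```text
t 14.67 seatframe x,y mm [ -2.  129.9] z 0.1192 ang 0.2539 toolx [-0.0203 -0.0137] Fjig [ 0.9  0.2 -0.6] w 0.0002
t 14.77 seatframe x,y mm [ -2.5 129.6] z 0.1195 ang 0.254 toolx [-0.0208 -0.014 ] Fjig [-0.2 -0.   0.2] w -0.0003
```

View pics/w17.png

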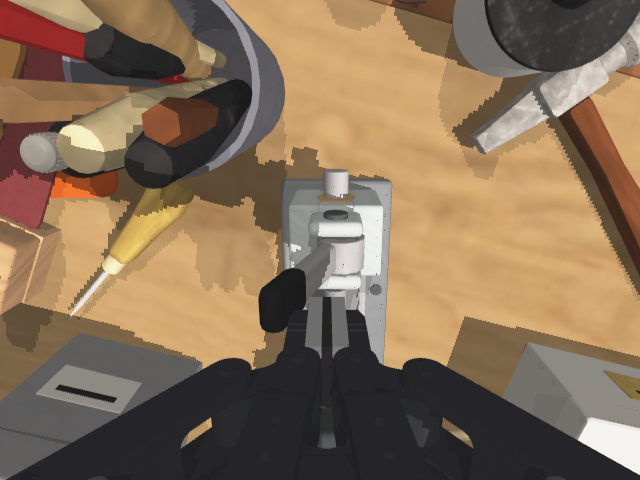

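{"api": "arm_command", "payload": {"motion": [{"x":0.005,"y":-0.009,"z":-0.001,"roll":0,"fingers":0},{"x":0.005,"y":-0.008,"z":0,"roll":0,"fingers":0}]}}

```text
clock: 14.93
eef_pos: [0.6239, 0.2482, 0.1147]
tool_rot: [0.428, 0.559, -0.438, 0.559]
ft_force: [2.3, 1.8, 4.9]
grip_width: -0.0001
```

```bash
python3 -c "
from plan import *
sj();camera('wrist');snap('wrist','w18');sj()"
```

```text
t 14.93 seatframe x,y mm [-13.6 129.8] z 0.1147 ang 0.2525 toolx [-0.008  -0.0105] Fjig [2.7 1.1 4.9] w -0.0001
t 15.03 seatframe x,y mm [-14.7 129.9] z 0.1142 ang 0.2527 toolx [-0.01   -0.0109] Fjig [ 2.1 -0.2  2.9] w -0.0001
```

View pics/w18.png

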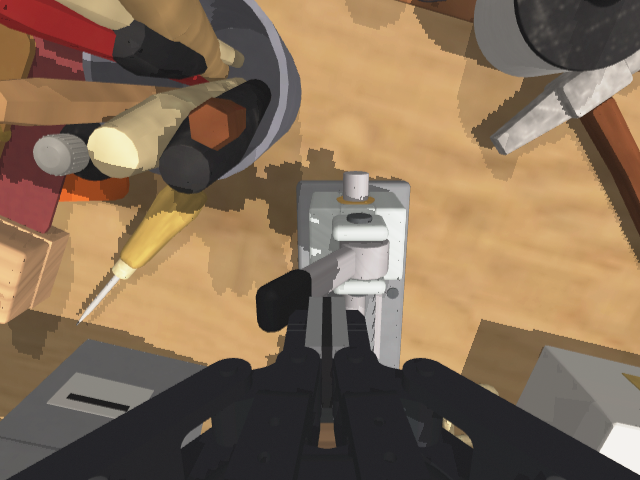

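Resistance builds up as expected; go on.

{"api": "arm_command", "payload": {"motion": [{"x":0.007,"y":-0.008,"z":-0.001,"roll":0,"fingers":0},{"x":0.007,"y":-0.007,"z":0,"roll":0,"fingers":0}]}}

```text
clock: 15.2
eef_pos: [0.6149, 0.2464, 0.1063]
tool_rot: [0.432, 0.556, -0.434, 0.561]
ft_force: [1.0, -0.7, 6.8]
grip_width: 0.0006
```

```bash
python3 -c "
from plan import *
sj();camera('wrist');snap('wrist','w19');sj()"
```

```text
t 15.2 seatframe x,y mm [-22.8 130.4] z 0.1063 ang 0.2515 toolx [ 0.0044 -0.0067] Fjig [ 0.8 -0.9  6.8] w 0.0006
t 15.3 seatframe x,y mm [-24.6 130.4] z 0.105 ang 0.2517 toolx [ 0.0005 -0.0078] Fjig [ 1.3 -0.3  1.6] w 0.0001
```

View pics/w19.png

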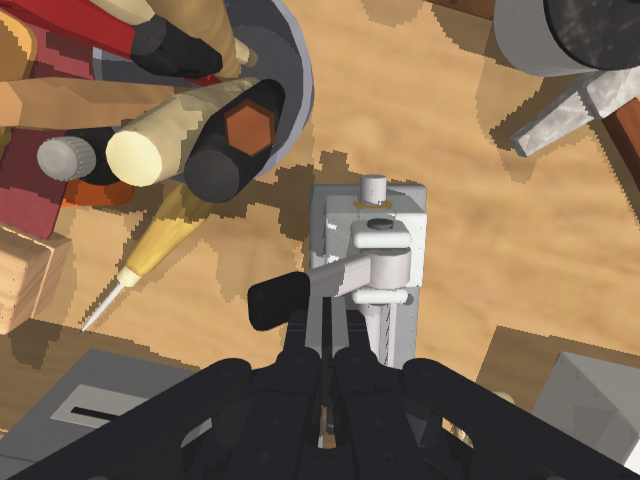

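{"api": "arm_command", "payload": {"motion": [{"x":0.009,"y":-0.006,"z":-0.001,"roll":0,"fingers":0},{"x":0.008,"y":-0.005,"z":0,"roll":0,"fingers":0}]}}

```text
clock: 15.47
eef_pos: [0.6068, 0.2452, 0.0921]
tool_rot: [0.434, 0.555, -0.433, 0.562]
ft_force: [-0.2, -1.1, 4.6]
grip_width: -0.0002
```

```bash
python3 -c "
from plan import *
sj();camera('wrist');snap('wrist','w20');snap('scene','s11');sj();crop('s11',230,130,400,260,4.7,'c25')"
```

```text
t 15.47 seatframe x,y mm [-30.9 131.3] z 0.0921 ang 0.251 toolx [ 0.0091 -0.0049] Fjig [-0.4 -1.   4.6] w -0.0002
t 15.62 seatframe x,y mm [-33.2 130.9] z 0.0901 ang 0.2511 toolx [ 0.004  -0.0071] Fjig [ 0.5  0.2 -0.6] w -0.0001
```

View pics/w20.png

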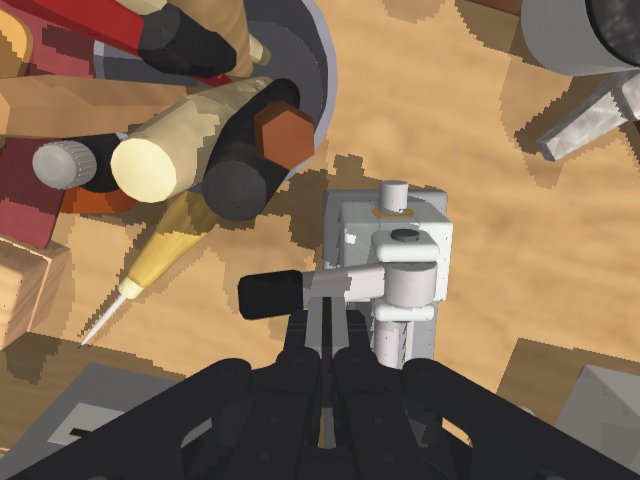

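View pics/c25.png

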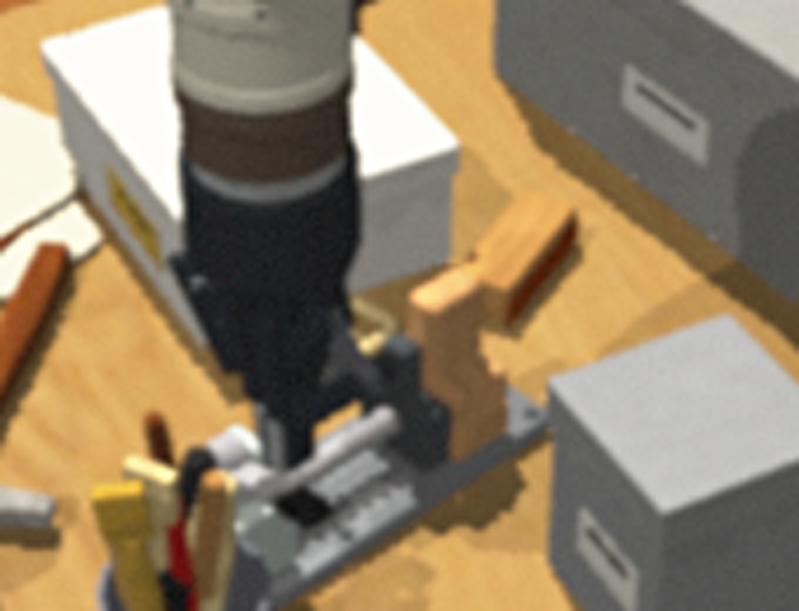

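{"api": "arm_command", "payload": {"motion": [{"x":-0.03,"y":0,"z":0,"roll":0,"fingers":0},{"x":-0.035,"y":0,"z":0,"roll":0,"fingers":0},{"x":-0.035,"y":0,"z":0.01,"roll":0,"fingers":0},{"x":-0.01,"y":-0.01,"z":0.03,"roll":0,"fingers":0},{"x":0,"y":-0.02,"z":0.03,"roll":0,"fingers":0},{"x":0,"y":-0.02,"z":0.03,"roll":0,"fingers":0},{"x":0,"y":-0.02,"z":0.03,"roll":0,"fingers":0},{"x":0,"y":-0.01,"z":0.01,"roll":0,"fingers":0}]}}

```text
clock: 16.28
eef_pos: [0.5597, 0.087, 0.2014]
tool_rot: [0.424, 0.561, -0.437, 0.561]
ft_force: [0.5, -0.3, -0.7]
grip_width: -0.0003
```

```bash
python3 -c "
from plan import *
sj();camera('wrist');snap('wrist','w21');snap('scene','s12');snap('top','t12');sj();crop('s12',230,130,400,260,4.7,'c26');crop('t12',240,140,400,250,5,'c27')"
```

```text
t 16.28 seatframe x,y mm [-116.9   -9.6] z 0.2014 ang 0.2605 toolx [-0.011  -0.0142] Fjig [ 0.4 -0.5 -0.7] w -0.0003
t 16.48 seatframe x,y mm [-114.6   -6.2] z 0.2011 ang 0.2629 toolx [-0.0099 -0.0119] Fjig [-0.3  0.7 -0.5] w -0.0003
```

View pics/w21.png

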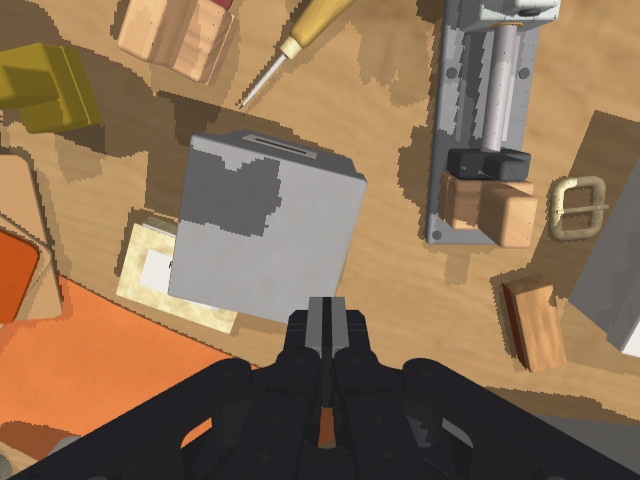

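View pics/c26.png

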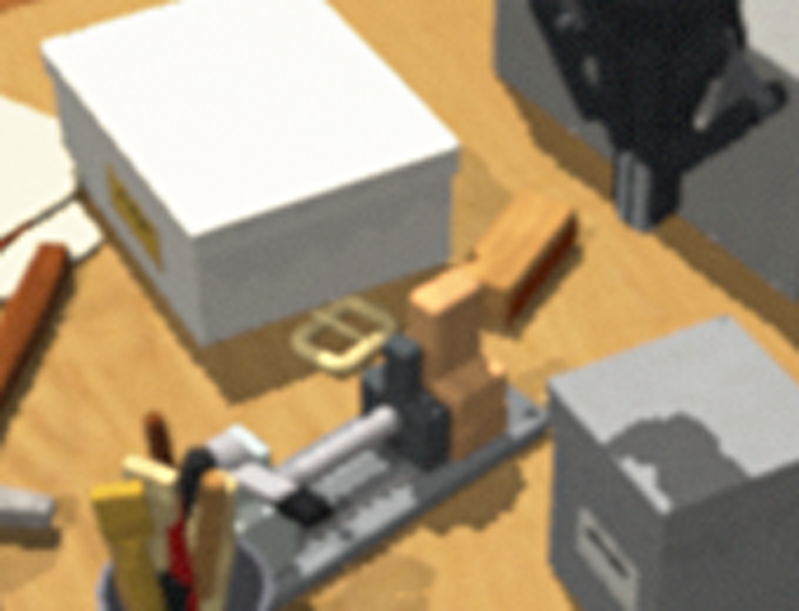

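View pics/t12.png

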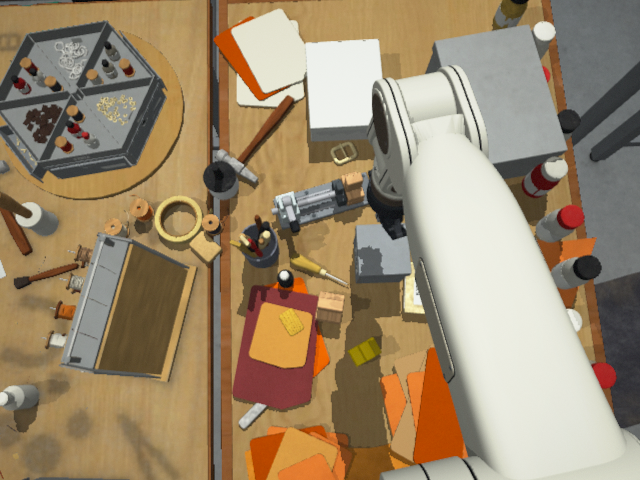

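```bash
python3 - <<'E'
from plan import *
c=load('s12'); a=JY; R=np.array([[np.cos(a),-np.sin(a)],[np.sin(a),np.cos(a)]])
W=lambda x,y,z: list(SEAT+R@np.array([x,y])/1000)+[z]
for th in(1.0,1.15,1.3,1.4,1.5):
  f=np.radians(10)-th; q=proj(c,W(70*np.sin(f),140,.07+.07*np.cos(f)))[0]; print(th,np.round((q+.4-[230,130])*4.7))
im=cv2.imread('pics/c26.png')
for hx,hy,z in((10,17,98),(28,18,54),(28,18,12)):
  q=proj(c,[W(i*hx,j*hy,z/1000) for i,j in((1,1),(1,-1),(-1,-1),(-1,1))]); cv2.polylines(im,[((q+.4-[230,130])*4.7).astype(int)],True,(0,0,255),1)
q=proj(c,[W(i*23,18,z/1000) for i,z in((-1,12),(1,12),(1,42),(-1,42))]); cv2.polylines(im,[((q+.4-[230,130])*4.7).astype(int)],True,(0,255,0),1)
q=proj(c,[W(i*9,30+j*7,.0815) for i,j in((-1,1),(1,1),(1,-1),(-1,-1))]); cv2.polylines(im,[((q+.4-[230,130])*4.7).astype(int)],True,(255,0,0),1)
im=im[250:600,150:600]; cv2.imwrite('pics/o2.png',cv2.resize(im,None,fx=1.7,fy=1.7))
E
```

```text
1.0 [296. 449.]
1.15 [306. 470.]
1.3 [314. 491.]
1.4 [319. 504.]
1.5 [322. 517.]
```

View pics/o2.png

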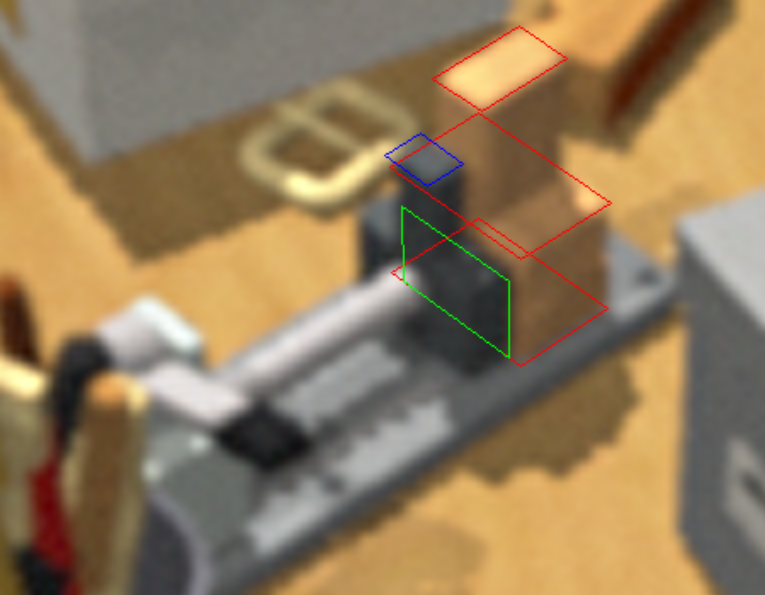

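```bash
python3 -c "
from workcell import job_done
print(job_done())"
```

```text
the job is handed in; nothing more can be done
None
```

The jig is set up with the thin form and handed in at about 16.5 s on the clock; the hand-in gave no verdict.

**What I did:** I gripped the thin form (rib 34 mm long, top-view pixel about 250, 312) by its rib and carried it over the grey box. With the lever open and the jaw back at about 7 mm, I lowered it onto the pins until it bottomed with about 25 N. I then pinched the post and slid the jaw about 35 mm, until it met the form with about 10 N. With the fingers shut, I pushed the lever over centre and it snapped down.

**Last checks:**
- **Form and jaw:** in the last scene picture, the outlines for the form fully home and the jaw touching it lie on the image to within about a pixel.
- **Lever:** its tip is at crop pixel (320, 517). The model puts it at (322, 517) for 1.5 rad and (319, 504) for 1.4 rad.
- **Everything else:** the thick form, the yellow look-alike and the bystanders look unmoved in the last top view, judged by eye.

**What disagreed:**
- My estimate of how deep the form sat in the gripper was about 3 mm off. I took "home" from the contact force and the pictures instead.
- One wrist-view reading put the form up to 1 mm off centre on the pins, within the 3.5 mm allowed.

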